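# Hang the birdhouse door on its two pintles and swing it shut

### The arm

A 6-joint arm with a two-finger parallel gripper is mounted at the origin on the work surface. World frame = base frame: x ahead of the robot, y to its left, z up, the work surface at z = 0. Lengths are in m, angles in degrees, forces in N, time in s.
With the tool pointing down it reaches from about 0.375 to 0.975 m from the base axis. Payload 3.8 kg.
Tool frame: the origin (TCP) lies where the fingers leave the gripper's body, on its centre line; the fingertips stand 73 mm ahead of it and the grasp point (between the pads) lies 54 mm ahead of it; z points along the fingers, y is the direction in which the jaws open and shut (so a half turn about z gives the same grasp; the last joint's range is limited). The gripper opens to 85 mm and grips with 20 to 120 N. Pads are 22 mm wide; open, the fingers measure 114 mm over their backs; the gripper's body (76 mm by 85 mm) begins 54 mm behind the grasp point. The pads swing forward as they close: fully open they stand 13 mm farther back than shut.
Start: joints at [68.646, 15.12, 91.902, -0, 72.978, -2.114], TCP at [0.222, 0.637, 0.304] pointing down, gripper open.
Joint ranges: [-150.88, 150.88], [-54.13, 125.18], [17.81, 147.31], [-75.09, 255.09], [0, 152.58], [-146.25, 146.25]. Speed limits (degrees/s): [147.25, 147.25, 180, 180, 180, 180].

### API

Orientations are given as a 3x3 rotation matrix whose columns are the frame's x, y, z axes.
In Python, from rig import telemetry, imaging, bot gives the robot as it stands.
- The arm moves only by the tool arm_command, never from a script. Its argument "series" is a list that holds one entry, the list of rows, each a list of 4 numbers: the shift along the tool's x, y, z in m, then the turn about the tool's z in rad. A call has 1 to 20 rows; each row shifts and turns the pose as measured when the row begins, along the tool's axes as they then stand; what a row does not reach is not made up. A row lasts 1/10 s, in which the tool goes at most 50 mm and 8.59 degrees, less where a joint would pass 70% of its speed; a pose out of reach is approached as far as the arm can. A call with a gripper value outside its range is refused whole. "hand" is the opening, from -1 (shut) to 1 (fully open), set as the call begins (left out, the last holds). The fingers move at their own pace and stop on an object; "newtons" is the grip in N (left out, the last holds). Time passes only in rows, so rows that do not move let the fingers close. It gives the time, the measured TCP pose, the force and the opening at its end, in the units of the state.
- telemetry.get_state(): the state, without advancing time (a new reading comes with each control period).
- imaging.camera(name): name is "scene" or "top"; returns (picture, depth): 480x640x3 uint8, red, green, blue; 480x640 float32, m along the optical axis (not along the pixel's ray), 0 where there is no reading.
- imaging.camera_params(name): a dict with "camera_matrix" (3x3 intrinsics, pixels), "distortion" ([k1, k2, p1, p2, k3] as OpenCV has them; the pictures are not rectified), "rvec" (rotation vector, rad) and "tvec" (3), from world to camera coordinates, as OpenCV has them. Camera axes: x right, y down, z forward; pixel columns grow to the right and rows downward; lengths in m; the calibration is good to about 2 mm. A picture is of the moment at which its call begins. camera_params takes no time and is no camera call.
- bot.job_done(): hands the job in, once; it reports no verdict.
Trained networks look in the newest picture that a camera, given by its name, has taken for a name from the list of things; names that differ only in an ending like _2 or _b are one class to them, and where a whole thing is asked for, a point or a joint stands for the part that bears it (a point fixed in the world has none). Each returns a list of dicts, best first, with "conf" (0 to 1); they miss things now and then, are a little off and sometimes report something else, mostly with a low value. They report only what shows in the picture. A call takes as long as a camera call.
- imaging.boxes_of(camera, query): "position" ([x, y, z] in m, in world coordinates, good to about 4 mm: the middle of the surface that is visible of it).
- imaging.silhouettes(camera, query): "region" (480x640 bool, what is visible of it).
The state is a dict: "t": time; "joint_pos": joint angles; "dq": joint speeds; "joint_efforts": joint torques, N m; "ee_pos": TCP position; "tcp_rot": TCP orientation; "wrist_force": force on the tool from outside, world axes, zero at the start; "ft_torque": the same for the moment, N m; "opening": opening from 0.0 (shut) to 1.0 (fully open).
Only numpy, scipy, OpenCV 4.12 (cv2) and the standard library are available. Lean on these libraries where they do the work, as an engineer would, in place of code of your own. Each camera call takes 0.05 s, during which the arm holds its last target.

### The job

Take the birdhouse's door out of the slotted stand and, holding it well open (half way or more), lower it gently so that both hinge knuckles drop fully home over the two upright pintle pins of the birdhouse at once; then swing it shut against the front of the birdhouse and let go. The pins sit a little off where the drawings put them, so feel for them and never force the door; leave the other things on the bench where they are.

Things in the scene. Friction and masses are not known exactly. Their poses are not given: they have to be found in the camera images.
- birdhouse: poplar birdhouse carcass, no roof or front wall, open top, fixed by a toggle clamp behind it. Origin: bench level, under the middle of the door opening's front plane; x along the opening to the hinge side, y into the house, z up. Outside x -72 to 72 mm, 142 mm deep, walls 12 mm. Side walls 160 mm high in front, 200 behind; their front ends (plane y = 0) stop the shut door
- upper_iron (a point): NOMINAL seat of the upper knuckle (birdhouse 82, -14, 112 mm): centre of the flat top of the upper pintle iron, at the foot of its pin. The irons sit in slots: the real axis of both pins stands up to 10 mm off this point along birdhouse x and up to 4 mm along y, either way, new every time, never measured here, rigid under gentle force
- lower_iron (a point): NOMINAL seat of the lower knuckle (birdhouse 82, -14, 27 mm), off by the same hidden shift. Each iron is a tongue 12 mm wide, 6 mm thick, reaching 6 mm past the pin axis to +x and -y, with an upright round pin 8 mm thick, 16 mm tall, tip chamfered 1.5 mm. Both pins have one vertical axis
- door: loose poplar front panel 150 wide (own x), 12 thick (y), 150 mm tall (z), about 0.2 kg, 38 mm round hole in the middle; starts upright in the stand's groove. Origin: centre of its underside. Two steel knuckles on its +x edge; strap leaves 3 mm thick on its -y (outer) face from x = 40 mm. Hung: underside 12 mm above the bench. Shut: axes parallel to the birdhouse's within 4 degrees, free edge on the side wall; opens counter-clockwise from above
- upper_knuckle (a point): on the knuckle axis at the lower end of the upper knuckle (door frame 85, -4, 100 mm). Each knuckle is a barrel 22 mm tall, 16 mm outside diameter, with a 10.5 mm hole right through
- lower_knuckle (a point): on the knuckle axis at the lower end of the lower knuckle (door frame 85, -4, 15 mm)
- door_grip (a point): on the door's top edge, middle of its thickness, 20 mm from mid-width towards the knuckles (door frame 20, 0, 150 mm): a good place to pinch the panel across its 12 mm thickness from above
- stand: fixed wooden stand, base 100 x 70 x 8 mm, two rails 60 mm long and 40 mm high above the bench with a 15 mm groove along its x; groove floor 8 mm above the bench. Origin: centre of its underside
- mallet: walnut mallet lying on the bench, head 65 x 110 x 55 mm, handle 24 mm thick. Bystander
- square: blue plastic speed square, a flat triangular frame about 180 x 160 mm lying on the bench. Bystander
- finial_cap: copper finial cap, 44 mm wide, 38 mm tall, turned profile. Bystander
- sanding_block: gray stone sanding block 95 x 60 x 35 mm. Bystander

How it is judged:
By the outcome, as a careful person would: the job done as asked, in the order asked, and still so for the second after the job is handed in, with the robot touching nothing.
It also fails if it takes over 58 s, if anything falls off the work surface, if the arm or the gripper's body presses on something with over 40 N, if the wrist force passes 120 N, or if a joint passes its speed limit or range.

## Working session

There is one attempt and no reset: what is moved stays moved. The work goes in short steps, Python scripts to look and compute and a tool call to move; the robot and the scene stay as the last step left them, time stands still between calls to the robot, and variables do not carry over. Pictures are saved under pics/ and viewed, and the job is handed in when it is done.

Besides the shell and the picture viewer there is one more tool, called after ">>>" by a JSON object that holds its "op" and its "data", one argument or row to a line. arm_command: Moves the arm, as the interface text tells. Its arguments: {"type":"object","properties":{"series":{"type":"array"},"hand":{"type":"number"},"newtons":{"type":"number"}},"required":["series"]}

```bash
mkdir -p pics; ls; python3 - <<'E'
from rig import telemetry, imaging, bot
import cv2,numpy as np
print(telemetry.get_state())
for n in ("scene","top"):
    p,d=imaging.camera(n); cv2.imwrite(f"pics/{n}0.png",p[...,::-1]); np.savez(f"pics/{n}0.npz",p=p,d=d)
    print(n,imaging.camera_params(n))
E
```

```text
pics
{'t': 0.0, 'joint_pos': array([ 6.86453832e+01,  1.51688295e+01,  9.19813737e+01,  1.81700760e-04,
        7.29779387e+01, -2.11563766e+00]), 'dq': array([ 0.0191755 , -0.02320183,  0.03338167, -0.11933864,  0.05571145,
       -0.05081555]), 'joint_efforts': array([ 3.79954263e-04, -5.15127182e+01, -3.67298055e+01,  3.16489729e-05,
        1.33333020e-02,  2.88198862e-05]), 'ee_pos': array([0.22222686, 0.63676367, 0.30256459]), 'tcp_rot': array([[-9.44152077e-01,  3.29509011e-01, -8.17220365e-04],
       [ 3.29510013e-01,  9.44149785e-01, -2.08184503e-03],
       [ 8.55917346e-05, -2.23486061e-03, -9.99997499e-01]]), 'wrist_force': array([-0.93796464, -0.83258759,  0.20985987]), 'ft_torque': array([-0.00685973, -0.01504027, -0.00941662]), 'opening': 1.000857796297833}
scene {'camera_matrix': array([[499.71809679,   0.        , 311.53279768],
       [  0.        , 499.71809679, 239.36366121],
       [  0.        ,   0.        ,   1.        ]]), 'distortion': array([0.00874271, 0.        , 0.        , 0.        , 0.        ]), 'rvec': array([ 1.59859753,  2.04923391, -0.75769962]), 'tvec': array([ 0.17103214, -0.27019082,  1.49281002])}
top {'camera_matrix': array([[435.60348289,   0.        , 316.55915258],
       [  0.        , 435.60348289, 237.94937654],
       [  0.        ,   0.        ,   1.        ]]), 'distortion': array([0.03261779, 0.        , 0.        , 0.        , 0.        ]), 'rvec': array([ 2.1783557 , -2.23835674,  0.03518905]), 'tvec': array([-0.05851938,  0.509462  ,  1.04835028])}
```

View pics/scene0.png

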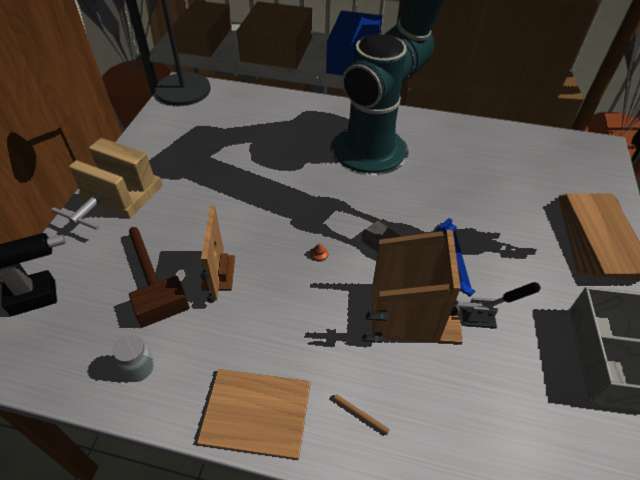

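View pics/top0.png

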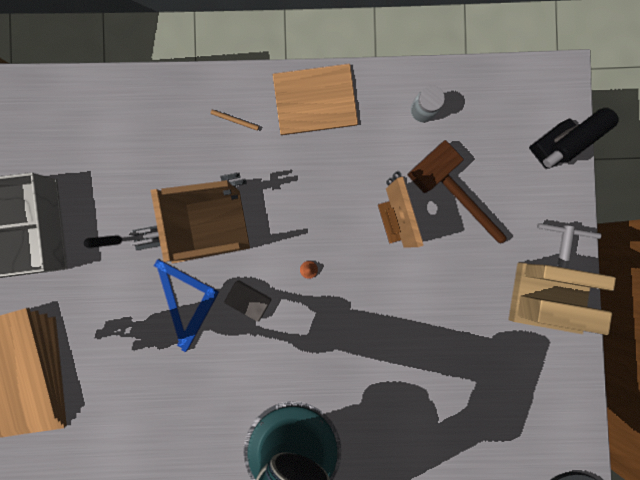

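The pictures show the birdhouse at about (200,220) in the top view, with its opening facing image right and the irons at (232,182). The door is in its stand at (405,212) with its knuckles at the upper end (394,178). The mallet sits close by at (440,165), and the cap is at (310,268).

```bash
cat > h.py <<'E'
from rig import telemetry, imaging, bot
import cv2,numpy as np
def par(n):
    c=imaging.camera_params(n); return c["camera_matrix"],c["distortion"],cv2.Rodrigues(c["rvec"])[0],c["tvec"],c["rvec"]
def proj(n,P):
    K,D,R,t,r=par(n); return cv2.projectPoints(np.array(P,float).reshape(-1,3),r,t,K,D)[0][:,0]
def cloud(n,d):
    K,D,R,t,r=par(n)
    v,u=np.mgrid[:480,:640]; uv=np.stack([u,v],-1).reshape(-1,1,2).astype(np.float64)
    xy=cv2.undistortPoints(uv,K,D)[:,0]; z=d.reshape(-1,1)
    P=np.hstack([xy*z,z]); return ((P-t)@R).reshape(480,640,3)
E
python3 - <<'E'
from h import *
print(proj("top",[[0,0,0],[.5,0,0],[.5,.3,0],[.5,-.3,0],[.222,.637,.25]]).round())
print(proj("scene",[[0,0,0],[.5,0,0],[.5,.3,0],[.5,-.3,0],[.222,.637,.25]]).round())
masks={}
for n in ("top","scene"):
    imaging.camera(n)
    for q in ("door","birdhouse","stand","upper_knuckle","upper_iron","door_grip"):
        for o in imaging.boxes_of(n,q)[:2]: print(n,q,o)
        if q in("door","birdhouse","stand"):
            s=imaging.silhouettes(n,q)
            if s: masks[n+"_"+q]=s[0]["region"]; print(s[0]["conf"],s[0]["region"].sum())
np.savez("pics/masks.npz",**masks)
print(telemetry.get_state()["t"])
for n in ("scene","top"):
    im=cv2.imread(f"pics/{n}0.png"); 
    b=(350,420,200,330) if n=="scene" else (170,240,150,240)
    c=[im[130:270,370:490],im[160:270,140:260]] if n=="top" else [im[190:320,170:260],im[210:360,350:480]]
    for i,k in enumerate(c): cv2.imwrite(f"pics/{n}_c{i}.png",cv2.resize(k,None,fx=4,fy=4,interpolation=cv2.INTER_CUBIC))
E
```

```text
[[292. 451.]
 [287. 242.]
 [163. 245.]
 [410. 239.]
 [-75. 404.]]
[[369. 149.]
 [333. 281.]
 [463. 307.]
 [213. 256.]
 [659. 168.]]
top door {'position': [0.5626, -0.2638, 0.1241], 'conf': 0.88}
0.77 1414
0.66 7650
top stand {'position': [0.5433, -0.2459, 0.0092], 'conf': 0.78}
top stand {'position': [0.544, 0.2086, 0.0623], 'conf': 0.55}
0.8 584
top upper_knuckle {'position': [0.5563, -0.258, 0.1221], 'conf': 0.65}
top upper_iron {'position': [0.545, 0.2086, 0.0637], 'conf': 0.73}
top door_grip {'position': [0.5532, -0.2608, 0.1266], 'conf': 0.81}
scene door {'position': [0.582, -0.2525, 0.1131], 'conf': 0.87}
scene door {'position': [0.4381, -0.0486, 0.0126], 'conf': 0.24}
0.9 1448
scene birdhouse {'position': [0.5377, 0.1962, 0.0988], 'conf': 0.66}
0.66 10345
scene stand {'position': [0.5632, -0.25, 0.0055], 'conf': 0.91}
scene stand {'position': [0.3621, 0.0764, 0.0377], 'conf': 0.73}
0.77 538
scene upper_knuckle {'position': [0.5813, -0.2521, 0.1141], 'conf': 0.89}
scene upper_knuckle {'position': [0.6674, -0.3573, 0.051], 'conf': 0.43}
scene upper_iron {'position': [0.5366, 0.1923, 0.0988], 'conf': 0.87}
scene door_grip {'position': [0.5792, -0.2527, 0.1175], 'conf': 0.96}
scene door_grip {'position': [0.5637, -0.2489, 0.0071], 'conf': 0.67}
1.1
```

```bash
python3 - <<'E'
from h import *
m=np.load("pics/masks.npz")
C={n:cloud(n,np.load(f"pics/{n}0.npz")["d"]) for n in("top","scene")}
np.savez("pics/C.npz",**C)
for n in C:
    c=C[n]; 
    for k in ("door","birdhouse"):
        P=c[m[n+"_"+k]]; print(n,k,np.percentile(P,[1,50,99],axis=0).round(3).tolist())
    # top edges
    P=c.reshape(-1,3)
    # door top
    s=(abs(P[:,0]-.56)<.12)&(abs(P[:,1]+.25)<.1)&(P[:,2]>.13)
    Q=P[s]; print("z",np.histogram(Q[:,2],bins=12)) 
    (cx,cy),(w,h),a=cv2.minAreaRect(Q[:,:2].astype(np.float32)); print(n,"doortop",cx,cy,w,h,a,len(Q))
    s=(abs(P[:,0]-.5)<.15)&(abs(P[:,1]-.25)<.15)&(P[:,2]>.12)
    Q=P[s]; r=cv2.minAreaRect(Q[:,:2].astype(np.float32)); print(n,"bh",r,len(Q),Q[:,2].max())
    print(cv2.boxPoints(r))
    P0=P[(abs(P[:,0]-.45)<.02)&(abs(P[:,1])<.1)]; print("bench z",np.median(P0[:,2]))
E
```

```text
top door [[0.482, -0.297, 0.0], [0.559, -0.262, 0.123], [0.643, -0.241, 0.162]]
top birdhouse [[0.467, 0.092, 0.003], [0.544, 0.206, 0.062], [0.649, 0.406, 0.204]]
z (array([ 29,  23,  15,  27,  18,  20,  22,  21,  29, 160, 243,  30]), array([0.13008142, 0.13290539, 0.13572935, 0.13855332, 0.14137729,
       0.14420125, 0.14702522, 0.14984918, 0.15267315, 0.15549711,
       0.15832108, 0.16114504, 0.16396901]))
top doortop 0.5621496438980103 -0.26457929611206055 0.1657983809709549 0.016716618090867996 13.314169883728027 637
top bh ((0.5296104550361633, 0.2382168173789978), (0.15662622451782227, 0.32658976316452026), 15.594600677490234) 2503 0.2068345609157032
[[0.4102818  0.37444764]
 [0.4980786  0.05988032]
 [0.64893913 0.10198599]
 [0.5611423  0.41655332]]
bench z 0.0010173777528569464
scene door [[0.448, -0.334, 0.001], [0.577, -0.255, 0.112], [0.643, -0.241, 0.162]]
scene birdhouse [[0.475, 0.096, 0.004], [0.537, 0.197, 0.101], [0.649, 0.403, 0.204]]
z (array([ 44,  18,  23,  23,  18,  23,  19,  24,  20,  78, 200,  58]), array([0.1300264 , 0.13279813, 0.13556986, 0.13834158, 0.14111331,
       0.14388504, 0.14665676, 0.14942849, 0.15220021, 0.15497194,
       0.15774367, 0.16051539, 0.16328712]))
scene doortop 0.560960054397583 -0.2640830874443054 0.16855663061141968 0.016670407727360725 13.243795394897461 548
scene bh ((0.529571533203125, 0.23688659071922302), (0.15871240198612213, 0.3275704085826874), 15.49746322631836) 3969 0.2060672447110561
[[0.40933782 0.3735133 ]
 [0.49686322 0.0578526 ]
 [0.64980525 0.10025987]
 [0.5622798  0.4159206 ]]
bench z 0.0013976879342594494
```

View pics/top_c0.png

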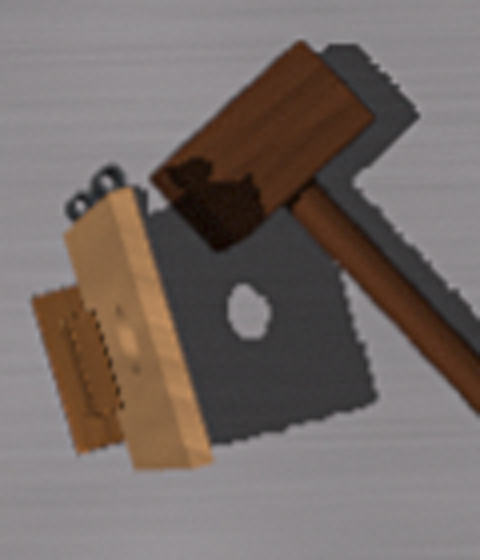

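View pics/top_c1.png

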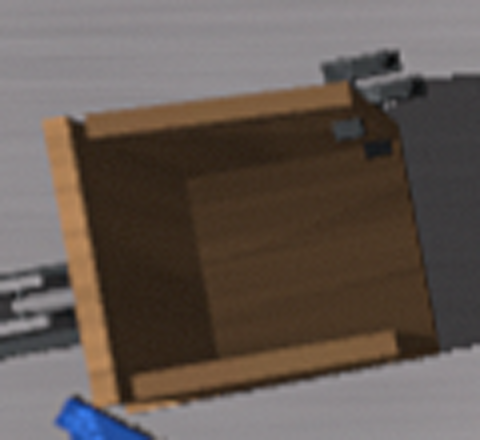

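View pics/scene_c0.png

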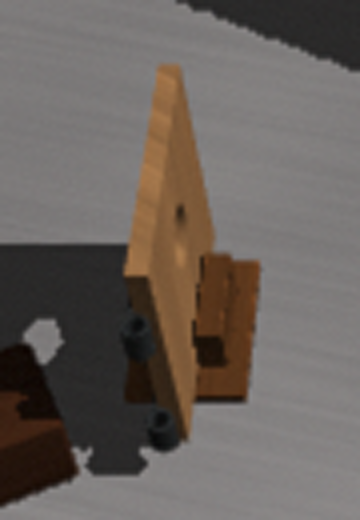

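View pics/scene_c1.png

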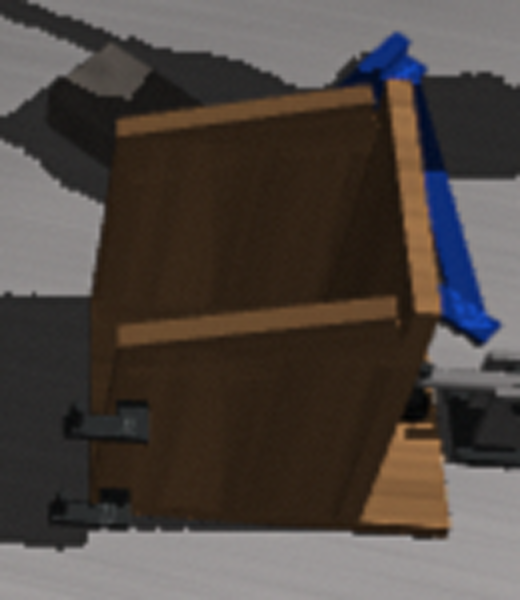

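```bash
cat > fit.py <<'E'
from h import *
from scipy.optimize import least_squares
def sdbox(p,lo,hi):
    c=(np.array(lo)+hi)/2; h=(np.array(hi)-lo)/2; q=abs(p-c)-h
    return np.linalg.norm(np.maximum(q,0),axis=1)+np.minimum(q.max(1),0)
HB=[((-.072,0),(-.06,.142)),((.06,0),(.072,.142)),((-.06,.130),(.06,.142))]
DB=[((-.075,-.006),(.075,.006))]
def loc(p,P):
    c,s=np.cos(p[2]),np.sin(p[2]); d=P[:,:2]-p[:2]; return np.stack([d[:,0]*c+d[:,1]*s,-d[:,0]*s+d[:,1]*c],1)
def fit(P,B,p0):
    f=lambda p:np.min([sdbox(loc(p,P),*b) for b in B],axis=0)
    for k in (.03,.012,.007):
        P=P[abs(f(p0))<k]
        f=lambda p:np.min([sdbox(loc(p,P),*b) for b in B],axis=0)
        r=least_squares(f,p0,loss="soft_l1",f_scale=.002); p0=r.x
    return p0,np.sqrt(np.mean(r.fun**2)),len(P)
E
cat > a.py <<'E'
from fit import *
C=np.load("pics/C.npz")
for n in ("top","scene","both"):
    P=np.concatenate([C[k].reshape(-1,3) for k in C]) if n=="both" else C[n].reshape(-1,3)
    H=P[(abs(P[:,0]-.54)<.13)&(abs(P[:,1]-.26)<.15)&(P[:,2]>.03)&(P[:,2]<.205)]
    r,e,k=fit(H,HB,np.array([.555,.19,np.radians(13)])); print(n,"bh",r[:2].round(4),np.degrees(r[2]).round(2),e,k)
    D=P[(abs(P[:,0]-.56)<.12)&(abs(P[:,1]+.26)<.1)&(P[:,2]>.06)&(P[:,2]<.175)]
    r2,e,k=fit(D,DB,np.array([.56,-.263,np.radians(13)])); print(n,"door",r2[:2].round(4),np.degrees(r2[2]).round(2),e,k)
    print(len(D), "ztop", np.median(D[D[:,2]>.153][:,2]))
def w(p,x,y,z): c,s=np.cos(p[2]),np.sin(p[2]); return [p[0]+c*x-s*y,p[1]+s*x+c*y,z]
for n,box in (("top",[(370,130,490,270),(140,160,260,270)]),("scene",[(170,190,260,320),(350,210,480,360)])):
    im=cv2.resize(cv2.imread(f"pics/{n}0.png"),None,fx=4,fy=4,interpolation=cv2.INTER_CUBIC)
    def L(pts,col):
        q=proj(n,pts)*4+1.5; cv2.polylines(im,[np.round(q).astype(int)],False,col,1)
    for z in(.008,.158): L([w(r2,x,y,z) for x,y in((-.075,-.006),(.075,-.006),(.075,.006),(-.075,.006),(-.075,-.006))],(0,255,0))
    t=np.linspace(0,6.3,20)
    for z in (.023,.045,.108,.130): L([w(r2,.085+.008*np.cos(a),-.004+.008*np.sin(a),z) for a in t],(0,0,255))
    L([w(r,x,y,z) for x,y,z in((-.072,0,0),(-.072,0,.16),(-.072,.142,.2),(.072,.142,.2),(.072,0,.16),(.072,0,0),(-.072,0,0))],(0,255,0))
    for z in (.027,.112):
        L([w(r,.082+.006,-.02,z),w(r,.082+.006,-.0,z),w(r,.082-.006,-.0,z),w(r,.082-.006,-.02,z),w(r,.082+.006,-.02,z)],(0,255,255))
        for zz in(z,z+.016): L([w(r,.082+.004*np.cos(a),-.014+.004*np.sin(a),zz) for a in t],(0,0,255))
    o=np.hstack([cv2.resize(im[4*b[1]:4*b[3],4*b[0]:4*b[2]],(400,520)) for b in box]); cv2.imwrite(f"pics/ov_{n}.png",o)
E
python3 a.py
```

```text
top bh [0.5464 0.1733] 8.44 0.0029926520949398153 1263
top door [ 0.5588 -0.2657] 14.93 0.0023957455372923034 1105
1130 ztop 0.1586888121379041
scene bh [0.5592 0.1628] 9.33 0.0019173883062309268 4020
scene door [ 0.5636 -0.2637] 14.83 0.002568781337723813 1036
1078 ztop 0.1589992798061741
both bh [0.5581 0.1674] 8.97 0.0023822605567395505 4680
both door [ 0.5594 -0.2652] 14.93 0.0025214928993404274 2140
2208 ztop 0.15876853071256095
```

View pics/ov_top.png

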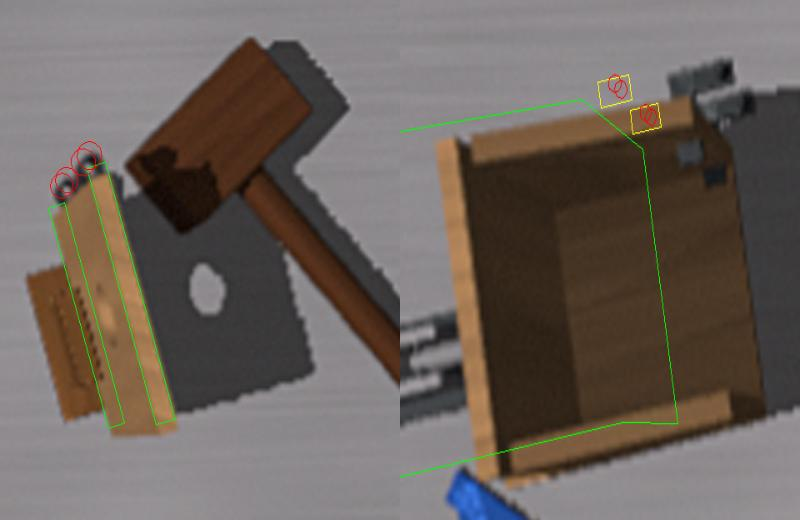

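View pics/ov_scene.png

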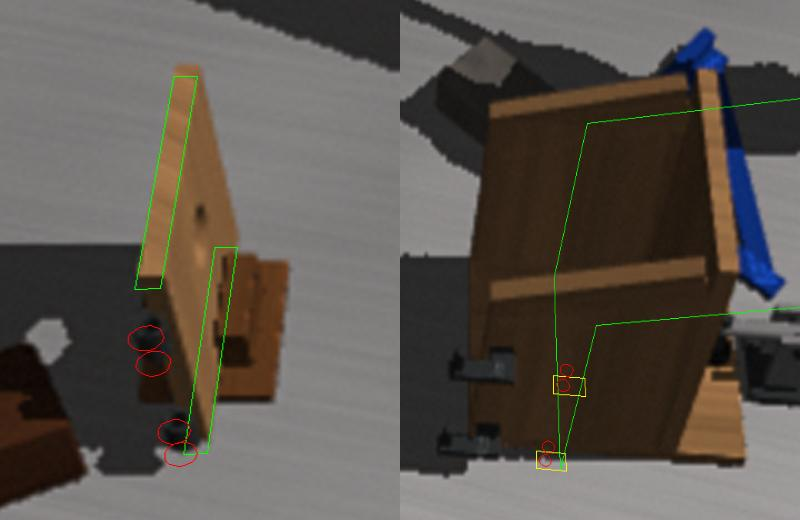

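```bash
sed -i 's/abs(P\[:,1\]-.26)<.15/abs(P[:,1]-.2)<.16/; s/\.555,.19,np.radians(13)/.57,.12,np.radians(11)/; s/(P\[:,2\]>.06)&(P\[:,2\]<.175)/(P[:,2]>.135)\&(P[:,2]<.175)/' a.py; python3 a.py
```

```text
top bh [0.561  0.0901] 9.54 0.002271917335435175 3394
top door [ 0.5561 -0.2663] 15.03 0.0028508563557968778 594
594 ztop 0.1586888121379041
scene bh [0.5707 0.094 ] 9.49 0.0019194638078406634 6882
scene door [ 0.5528 -0.2663] 14.86 0.0026463038325077056 489
489 ztop 0.1589992798061741
both bh [0.5706 0.0924] 9.37 0.0021966898825103677 9334
both door [ 0.5529 -0.2667] 15.06 0.002770878866012369 1083
1083 ztop 0.15876853071256095
```

View pics/ov_top.png

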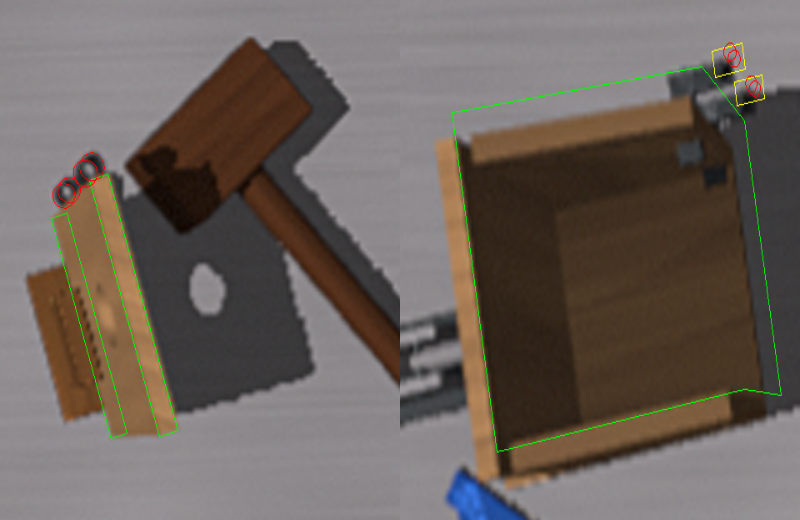

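View pics/ov_scene.png

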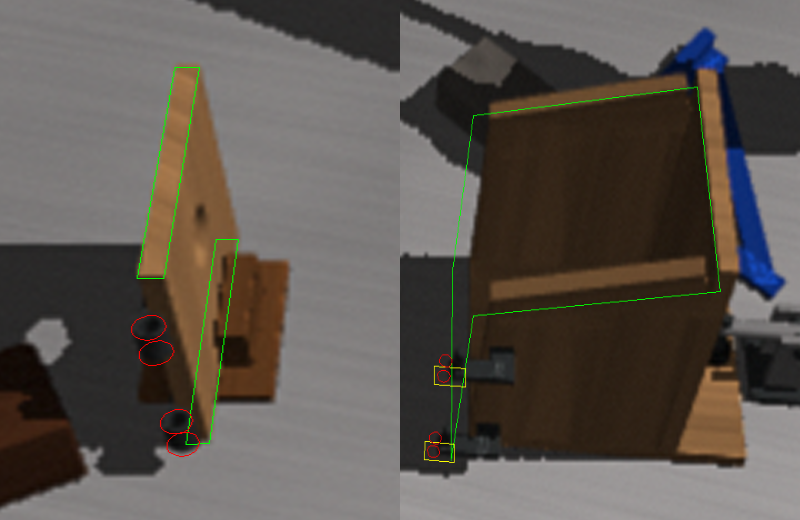

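```bash
cat > b.py <<'E'
from fit import *
O=np.array([[72,0,160],[60,0,160],[-60,0,160],[-72,0,160],[72,142,200],[72,130,200],[-72,142,200],[-72,130,200]])/1e3
px={"top":[[227.5,180.75],[228,186.75],[239.25,243],[239.5,248.75],[151.25,190],[157,189.5],[163,261.25],[169.5,261]],
"scene":[[380,296.75],[379.5,291.75],[380,244.25],[379.5,240.5],[460,288.25],[453.75,288.75],[453,230.75],[447,230.5]]}
def W(p,O):
    c,s=np.cos(p[2]),np.sin(p[2]); O=np.atleast_2d(O); return np.stack([p[0]+c*O[:,0]-s*O[:,1],p[1]+s*O[:,0]+c*O[:,1],O[:,2]],1)
def go(ns):
    f=lambda p:np.concatenate([(proj(n,W(p,O))-px[n]).ravel() for n in ns])
    r=least_squares(f,[.57,.12,.18],loss="soft_l1",x_scale=[.01,.01,.1]); return r.x,f(r.x)
for ns in (["top"],["scene"],["top","scene"]):
    x,f=go(ns); print(ns,x[:2].round(4),np.degrees(x[2]).round(2)); print(f.reshape(-1,2).round(1).tolist())
np.save("bh.npy",x)
E
python3 b.py
```

```text
['top'] [0.556  0.1004] 8.69
[[-0.7, -0.0], [-0.2, -0.3], [-1.4, 0.3], [-0.6, 0.3], [0.3, 0.0], [0.6, -0.5], [1.0, 0.6], [0.5, -0.3]]
['scene'] [0.5582 0.1038] 9.4
[[0.3, -0.3], [0.7, -0.4], [-0.3, -0.3], [0.2, -1.0], [0.4, 1.3], [-0.0, 0.3], [-0.7, 0.3], [-0.7, 0.2]]
['top', 'scene'] [0.5568 0.1024] 9.03
[[-1.9, -0.4], [-1.4, -0.7], [-2.2, -0.1], [-1.4, -0.2], [-0.9, 0.1], [-0.6, -0.5], [0.2, 0.5], [-0.2, -0.3], [-0.6, -1.0], [-0.1, -1.2], [-0.7, -1.0], [-0.2, -1.5], [-0.6, 0.9], [-0.9, -0.1], [-1.1, 0.1], [-1.1, -0.1]]
```

```bash
cat > c.py <<'E'
from fit import *
import sys
p=np.load("bh.npy"); dx,dy=[float(a)/1e3 for a in sys.argv[1:3]]
from b import W
t=np.linspace(0,6.3,20)
outs=[]
for n,b in (("top",(215,165,255,195)),("scene",(355,300,395,345))):
    s=10
    im0=cv2.imread(f"pics/{n}0.png")
    im=cv2.resize(im0,None,fx=s,fy=s,interpolation=cv2.INTER_CUBIC)
    raw=im.copy()
    def L(pts,col): cv2.polylines(im,[np.round(proj(n,W(p,pts))*s+s/2-.5).astype(int)],False,col,1)
    for z in (.027,.112):
        x0=.082+dx;y0=-.014+dy
        for zz in (z,z-.006): L([[x0+.006,y0-.006,zz],[x0+.006,y0+.03,zz],[x0-.006,y0+.03,zz],[x0-.006,y0-.006,zz],[x0+.006,y0-.006,zz]],(0,255,255))
        for zz in(z,z+.016): L([[x0+.004*np.cos(a),y0+.004*np.sin(a),zz] for a in t],(0,0,255))
    c=lambda i:cv2.convertScaleAbs(i[s*b[1]:s*b[3],s*b[0]:s*b[2]],alpha=1.8)
    outs.append(np.hstack([c(raw),c(im)]))
cv2.imwrite(f"pics/pin_{sys.argv[3]}_t.png",outs[0]);cv2.imwrite(f"pics/pin_{sys.argv[3]}_s.png",outs[1])
E
python3 c.py 0 0 a >/dev/null
```

```text
(no output)
```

View pics/pin_a_t.png

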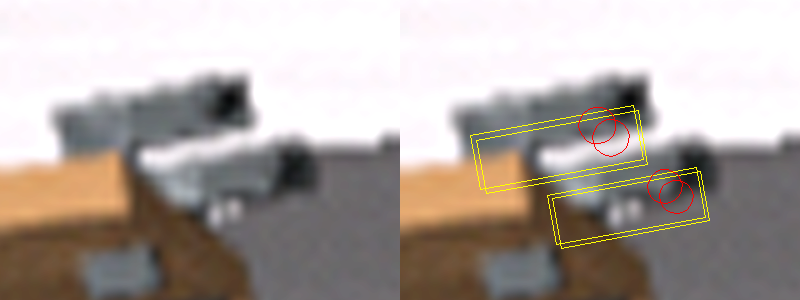

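View pics/pin_a_s.png

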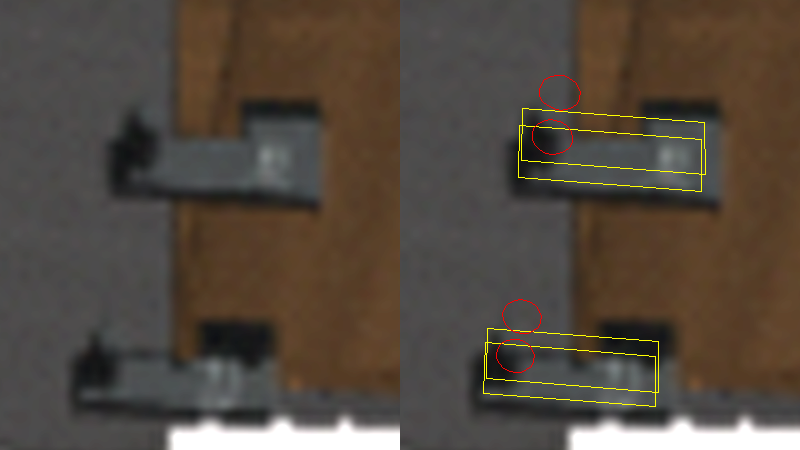

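```bash
sed -i 's/^    s=10/    s=10; p=np.array([.556,.1004,np.radians(8.69)]) if n=="top" else np.array([.5582,.1038,np.radians(9.4)])/' c.py
python3 c.py 7 -2 b >/dev/null; python3 -c "
import cv2,numpy as np
a=cv2.imread('pics/pin_b_t.png');b=cv2.imread('pics/pin_b_s.png');cv2.imwrite('pics/pin_b.png',cv2.resize(np.vstack([a,b]),(640,600)))"
```

```text
(no output)
```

View pics/pin_b.png

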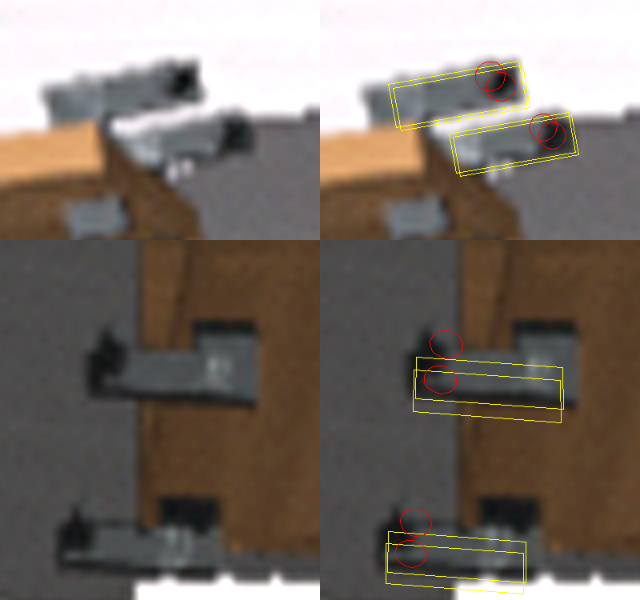

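```bash
cat > d.py <<'E'
from b import *
X=lambda sx,z:[sx*.006,-.006,z]
T=[(X(1,.112),(245,75)),(X(-1,.112),(252,125)),(X(1,.027),(312,145)),(X(-1,.027),(316,190))]
S=[(X(1,.106),(112,196)),(X(-1,.112),(114,138)),(X(1,.021),(75,405)),(X(-1,.027),(78,355))]
def res(p,n,L,o): 
    return (proj(n,W([p[0],p[1],np.radians(9.1)],np.array([l[0] for l in L])))-np.array([[o[0]+(l[1][0]-4.5)/10,o[1]+(l[1][1]-4.5)/10] for l in L])).ravel()
A=lambda p:res(p,"top",T,(215,165)); B=lambda p:res(p,"scene",S,(355,300))
print("----")
for f in (A,B,lambda p:np.r_[A(p),B(p)]):
    r=least_squares(f,[.64,.1],x_scale=.01); print(r.x.round(4),f(r.x).round(1))
for q in ([.556,.1004,np.radians(8.69)],[.5582,.1038,np.radians(9.4)],x): print(W(q,[.082,-.014,.112]))
E
python3 d.py | sed -n '/----/,$p'
```

```text
----
[0.6464 0.0986] [ 0.   0.1  0.3  0.5 -0.4 -0.5  0.1 -0.1]
[0.6455 0.1008] [-0.2  0.3 -0.  -0.7  0.1  0.9  0.1 -0.5]
[0.646  0.0998] [-0.6  0.3 -0.3  0.7 -1.  -0.3 -0.4  0.1 -0.7  0.4 -0.6 -0.6 -0.4  1.
 -0.4 -0.4]
[[0.6391739  0.09894996 0.112     ]]
[[0.64138548 0.10338072 0.112     ]]
[[0.63999912 0.10146359 0.112     ]]
```

```bash
cat > plan.py <<'E'
from h import *
def plan(tx,ty,tz,yaw,N,vias=None):
    s=telemetry.get_state(); R=s["tcp_rot"]; p=s["ee_pos"].copy(); y0=np.arctan2(R[1,0],R[0,0])
    dy=(np.radians(yaw)-y0+np.pi)%(2*np.pi)-np.pi
    print("t",s["t"],"now",p.round(4),"yaw",np.degrees(y0).round(2),"tilt",R[:,2].round(4),"F",s["wrist_force"].round(1),"M",s["ft_torque"].round(2),"open",round(s["opening"],3),"dyaw",np.degrees(dy).round(2))
    T=np.array([tx,ty,tz]); rows=[]; q=p.copy(); y=y0
    for i in range(N):
        d=(T-q)/(N-i); r=(y0+dy-y)/(N-i)
        c,sn=np.cos(y),np.sin(y)
        row=[round(d[0]*c+d[1]*sn,4),round(d[0]*sn-d[1]*c,4),round(-d[2],4),round(-r,4)]
        rows.append(row); q=q+[row[0]*c+row[1]*sn,row[0]*sn-row[1]*c,-row[2]]; y-=row[3]
    print([[round(v,4) for v in r] for r in rows])
if __name__=="__main__":
    import sys; a=[float(v) for v in sys.argv[1:]]; plan(a[0],a[1],a[2],a[3],int(a[4]))
E
python3 plan.py .5735 -.2615 .32 15 20
```

```text
t 1.1 now [0.2224 0.6373 0.3039] yaw 160.76 tilt [-0.  0. -1.] F [-0.7  0.3 -0.1] M [-0.01  0.03  0.01] open 1.0 dyaw -145.76
[[np.float64(-0.0314), np.float64(-0.0366), np.float64(-0.0008), np.float64(0.1272)], [np.float64(-0.0358), np.float64(-0.0324), np.float64(-0.0008), np.float64(0.1272)], [np.float64(-0.0396), np.float64(-0.0276), np.float64(-0.0008), np.float64(0.1272)], [np.float64(-0.0428), np.float64(-0.0223), np.float64(-0.0008), np.float64(0.1272)], [np.float64(-0.0453), np.float64(-0.0167), np.float64(-0.0008), np.float64(0.1272)], [np.float64(-0.047), np.float64(-0.0108), np.float64(-0.0008), np.float64(0.1272)], [np.float64(-0.048), np.float64(-0.0048), np.float64(-0.0008), np.float64(0.1272)], [np.float64(-0.0482), np.float64(0.0013), np.float64(-0.0008), np.float64(0.1272)], [np.float64(-0.0477), np.float64(0.0074), np.float64(-0.0008), np.float64(0.1272)], [np.float64(-0.0463), np.float64(0.0134), np.float64(-0.0008), np.float64(0.1272)], [np.float64(-0.0443), np.float64(0.0192), np.float64(-0.0008), np.float64(0.1272)], [np.float64(-0.0415), np.float64(0.0247), np.float64(-0.0008), np.float64(0.1272)], [np.float64(-0.038), np.float64(0.0297), np.float64(-0.0008), np.float64(0.1272)], [np.float64(-0.0339), np.float64(0.0343), np.float64(-0.0008), np.float64(0.1272)], [np.float64(-0.0293), np.float64(0.0383), np.float64(-0.0008), np.float64(0.1272)], [np.float64(-0.0242), np.float64(0.0417), np.float64(-0.0008), np.float64(0.1272)], [np.float64(-0.0187), np.float64(0.0445), np.float64(-0.0008), np.float64(0.1272)], [np.float64(-0.0129), np.float64(0.0465), np.float64(-0.0008), np.float64(0.1272)], [np.float64(-0.0069), np.float64(0.0477), np.float64(-0.0009), np.float64(0.1272)], [np.float64(-0.0008), np.float64(0.0483), np.float64(-0.0008), np.float64(0.1272)]]
```

>>> {"op": "arm_command", "data": {
  "series": [
    [[-0.031,-0.037,-0.003,0.127],[-0.036,-0.032,-0.003,0.127],[-0.04,-0.028,-0.003,0.127],[-0.043,-0.022,-0.003,0.127],[-0.045,-0.017,-0.003,0.127],[-0.047,-0.011,-0.002,0.127],[-0.048,-0.005,-0.001,0.127],[-0.048,0.001,0,0.127],[-0.048,0.007,0,0.127],[-0.046,0.013,0,0.127],[-0.044,0.019,0,0.127],[-0.042,0.025,0,0.127],[-0.038,0.03,0,0.127],[-0.034,0.034,0,0.127],[-0.029,0.038,0,0.127],[-0.024,0.042,0,0.127],[-0.019,0.044,0,0.127],[-0.013,0.046,0,0.127],[-0.007,0.048,0,0.127],[-0.001,0.048,0,0.127]]
  ],
  "hand": 0.2,
  "newtons": 80
}}

```text
t: 3.1
ee_pos: [0.5394, -0.3028, 0.3264]
tcp_rot: [[0.985, 0.169, 0.019], [0.169, -0.986, 0.004], [0.02, -0.0, -1.0]]
wrist_force: [2.3, 0.4, 0.5]
opening: 0.601
```

```bash
sed -i 's/round(v,4) for v/float(round(v,4)) for v/' plan.py; python3 plan.py .5735 -.2615 .25 15 4
```

```text
t 3.1 now [ 0.5394 -0.3028  0.3264] yaw 9.71 tilt [ 0.0192  0.0037 -0.9998] F [2.3 0.4 0.5] M [0.02 0.02 0.02] open 0.601 dyaw 5.29
[[0.0101, -0.0087, 0.0191, -0.0231], [0.0104, -0.0085, 0.0191, -0.023], [0.0105, -0.0083, 0.0191, -0.0231], [0.0107, -0.008, 0.0191, -0.023]]
```

>>> {"op": "arm_command", "data": {
  "series": [
    [[0.01,-0.009,0.01,-0.023],[0.01,-0.008,0.01,-0.023],[0.01,-0.008,0.01,-0.023],[0.008,-0.006,0.005,-0.018],[0,0,0,0]]
  ]
}}

```text
t: 3.6
ee_pos: [0.5733, -0.2665, 0.2886]
tcp_rot: [[0.967, 0.255, 0.018], [0.255, -0.967, 0.003], [0.018, 0.002, -1.0]]
wrist_force: [0.2, 0.2, 0.4]
opening: 0.601
```

```bash
python3 plan.py .5735 -.2615 .235 15 4
```

```text
t 3.6 now [ 0.5733 -0.2665  0.2886] yaw 14.75 tilt [ 0.0182  0.0025 -0.9998] F [0.2 0.2 0.4] M [-0.02 -0.04  0.03] open 0.601 dyaw 0.25
[[0.0004, -0.0012, 0.0134, -0.0011], [0.0004, -0.0012, 0.0134, -0.0011], [0.0003, -0.0012, 0.0134, -0.0011], [0.0004, -0.0012, 0.0134, -0.001]]
```

>>> {"op": "arm_command", "data": {
  "series": [
    [[-0.04,0,0,0],[-0.04,0,0,0],[0,0,0,0]]
  ]
}}

```text
t: 3.9
ee_pos: [0.4953, -0.2823, 0.2864]
tcp_rot: [[0.964, 0.265, 0.017], [0.265, -0.964, 0.003], [0.017, 0.002, -1.0]]
wrist_force: [0.6, 0.4, 0.3]
opening: 0.596
```

>>> {"op": "arm_command", "data": {
  "series": [
    [[0.014,0,0,0],[0.014,0,0,0],[0.014,0,0,0],[0.014,0,0,0],[0,0,0,0]]
  ]
}}

```text
t: 4.4
ee_pos: [0.5577, -0.2633, 0.29]
tcp_rot: [[0.963, 0.269, 0.023], [0.269, -0.963, 0.001], [0.022, 0.005, -1.0]]
wrist_force: [0.3, -0.3, -0.7]
opening: 0.601
```

>>> {"op": "arm_command", "data": {
  "series": [
    [[-0.014,0,0,0],[-0.014,0,0,0],[-0.014,0,0,0],[-0.014,0,0,0]]
  ]
}}

```text
t: 4.8
ee_pos: [0.5013, -0.2786, 0.2873]
tcp_rot: [[0.962, 0.273, 0.02], [0.273, -0.962, 0.002], [0.019, 0.004, -1.0]]
wrist_force: [0.2, 0.6, -0.6]
opening: 0.604
```

```bash
python3 -c "
from h import *
s=telemetry.get_state();print(s['tcp_rot'][:,2],s['ee_pos'],s['joint_pos'],s['dq'])"
```

```text
[ 0.01976873  0.0017609  -0.99980303] [ 0.50128889 -0.27856615  0.28734056] [-31.87778647   4.33623232 106.20154179   0.73473024  68.55517594
  42.03361595] [-11.49441499 -12.04188885  13.45165757  -0.07368149  -1.06160315
 -11.10192546]
```

>>> {"op": "arm_command", "data": {
  "series": [
    [[0,0,0,0],[0,0,0,0],[0,0,0,0]]
  ]
}}

```text
t: 5.1
ee_pos: [0.4972, -0.28, 0.2878]
tcp_rot: [[0.963, 0.268, 0.02], [0.268, -0.963, 0.001], [0.019, 0.004, -1.0]]
wrist_force: [-0.6, 0.6, -0.7]
opening: 0.602
```

```bash
python3 -c "
from h import *
s=telemetry.get_state();print(s['tcp_rot'][:,2],s['ee_pos'],s['joint_pos'],s['dq'])"
```

```text
[ 0.01983242  0.00139765 -0.99980234] [ 0.49719464 -0.28004793  0.28775299] [-32.2166244    4.00265572 106.51397198   0.7236067   68.56615034
  41.98393069] [-0.43149196 -0.53287643  0.16208983  0.2234125  -0.31634144  0.0990677 ]
```

>>> {"op": "arm_command", "data": {
  "series": [
    [[0.05,0,0,0],[0,0,0,0]]
  ]
}}

```text
t: 5.3
ee_pos: [0.5455, -0.2668, 0.2881]
tcp_rot: [[0.964, 0.265, 0.019], [0.265, -0.964, 0.002], [0.019, 0.003, -1.0]]
wrist_force: [0.0, 0.8, -0.1]
opening: 0.601
```

>>> {"op": "arm_command", "data": {
  "series": [
    [[-0.01,0,0,0],[-0.01,0,0,0],[-0.01,0,0,0],[0,0,0,0]]
  ]
}}

```text
t: 5.7
ee_pos: [0.514, -0.275, 0.2869]
tcp_rot: [[0.963, 0.267, 0.017], [0.267, -0.964, 0.002], [0.017, 0.003, -1.0]]
wrist_force: [1.0, 0.1, -0.9]
opening: 0.597
```

>>> {"op": "arm_command", "data": {
  "series": [
    [[0,0,-0.04,0],[0,0,-0.04,0],[0,0,0,0]]
  ]
}}

```text
t: 6.0
ee_pos: [0.509, -0.2757, 0.3678]
tcp_rot: [[0.964, 0.264, 0.015], [0.264, -0.965, 0.004], [0.015, -0.0, -1.0]]
wrist_force: [-0.1, -0.9, 1.2]
opening: 0.602
```

```bash
python3 -c "
from h import *
s=telemetry.get_state();print(s['tcp_rot'][:,2],s['ee_pos'],s['joint_pos'],s['dq'])"
```

```text
[ 0.01450118  0.00416527 -0.99988618] [ 0.50895154 -0.27567112  0.36775407] [-31.20948701   2.47284365  99.67329436   0.65065105  77.26765849
  43.34738548] [-0.63490658  0.86781724  4.40347835 -0.0441158  -1.57611194 -0.07393196]
```

>>> {"op": "arm_command", "data": {
  "series": [
    [[0.05,0,0.03,0],[0,0,0,0],[-0.01,0,-0.006,0],[-0.01,0,-0.006,0],[-0.01,0,-0.006,0],[-0.01,0,-0.006,0],[-0.01,0,-0.006,0],[0.05,0,0.03,0],[0,0,0,0]]
  ]
}}

```text
t: 6.9
ee_pos: [0.5389, -0.2702, 0.3505]
tcp_rot: [[0.967, 0.255, 0.021], [0.255, -0.967, -0.002], [0.02, 0.007, -1.0]]
wrist_force: [-1.0, 0.1, -1.5]
opening: 0.599
```

```bash
python3 -c "
from h import *
s=telemetry.get_state();print(s['tcp_rot'][:,2],s['ee_pos'],s['joint_pos'],s['dq'])"
```

```text
[ 0.02105041 -0.00169011 -0.99977699] [ 0.53893216 -0.27017957  0.35050961] [-29.2232041    5.30655534  98.45592747   0.52178477  75.13812686
  45.86089808] [-4.58795582 -8.69906109 -1.47140901 -4.19345526  5.53170636 -1.90967199]
```

>>> {"op": "arm_command", "data": {
  "series": [
    [[0,0,0,0],[0,0,0,0]]
  ]
}}

```text
t: 7.1
ee_pos: [0.5379, -0.2709, 0.352]
tcp_rot: [[0.967, 0.255, 0.022], [0.255, -0.967, -0.003], [0.02, 0.008, -1.0]]
wrist_force: [-0.3, 0.1, 0.0]
opening: 0.603
```

```bash
cat > st.py <<'E'
from h import *
s=telemetry.get_state();R=s['tcp_rot'];print(s['t'],s['ee_pos'].round(4),"yaw",np.degrees(np.arctan2(R[1,0],R[0,0])).round(2),R[:,2].round(4),"F",s['wrist_force'].round(1),"M",s['ft_torque'].round(2),round(s['opening'],3))
E
python3 st.py
```

```text
7.1 [ 0.5379 -0.2709  0.352 ] yaw 14.78 [ 0.0216 -0.0026 -0.9998] F [-0.3  0.1  0. ] M [ 0.   -0.    0.02] 0.603
```

>>> {"op": "arm_command", "data": {
  "series": [
    [[0,0,0.01,0],[0,0,0.01,0],[0,0,0.01,0],[0,0,0.01,0],[0,0,0.01,0],[0,0,0,0]]
  ]
}}

```text
t: 7.7
ee_pos: [0.5369, -0.2716, 0.2994]
tcp_rot: [[0.967, 0.254, 0.023], [0.254, -0.967, -0.004], [0.021, 0.01, -1.0]]
wrist_force: [-1.1, 0.1, -0.3]
opening: 0.598
```

```bash
python3 st.py
```

```text
7.7 [ 0.5369 -0.2716  0.2994] yaw 14.71 [ 0.0231 -0.0039 -0.9997] F [-1.1  0.1 -0.3] M [0.02 0.03 0.03] 0.598
```

>>> {"op": "arm_command", "data": {
  "series": [
    [[-0.04,0,-0.03,0],[-0.04,0,-0.03,0],[0,0,0,0],[0,0,0,0]]
  ]
}}

```text
t: 8.1
ee_pos: [0.4562, -0.2917, 0.3557]
tcp_rot: [[0.967, 0.256, 0.018], [0.256, -0.967, -0.001], [0.017, 0.005, -1.0]]
wrist_force: [-0.3, -0.0, -0.0]
opening: 0.602
```

```bash
python3 st.py
```

```text
8.1 [ 0.4562 -0.2917  0.3557] yaw 14.81 [ 1.760e-02 -7.000e-04 -9.998e-01] F [-0.3 -0.  -0. ] M [-0.02 -0.02 -0.01] 0.602
```

>>> {"op": "arm_command", "data": {
  "series": [
    [[0.015,0,0.012,0],[0.015,0,0.012,0],[0.015,0,0.012,0],[0.015,0,0.012,0],[0.015,0,0.012,0],[0,0,0,0]]
  ]
}}

```text
t: 8.7
ee_pos: [0.5386, -0.2672, 0.285]
tcp_rot: [[0.966, 0.259, 0.012], [0.259, -0.966, 0.005], [0.013, -0.001, -1.0]]
wrist_force: [-0.1, 0.3, -0.1]
opening: 0.604
```

```bash
python3 st.py
```

```text
8.7 [ 0.5386 -0.2672  0.285 ] yaw 15.03 [ 0.0123  0.0047 -0.9999] F [-0.1  0.3 -0.1] M [-0.01 -0.01 -0.04] 0.604
```

>>> {"op": "arm_command", "data": {
  "series": [
    [[-0.04,0,-0.03,0],[-0.04,0,-0.03,0],[0,0,0,0],[0,0,0,0],[0.016,0.0005,0.012,0],[0.016,0.0005,0.012,0],[0.016,0.0005,0.012,0],[0.016,0.0005,0.012,0],[0.016,0.0005,0.012,0],[0.016,0.0005,0.012,0],[0.016,0.0005,0.012,0],[0,0,0,0]]
  ]
}}

```text
t: 9.9
ee_pos: [0.5823, -0.2472, 0.2315]
tcp_rot: [[0.962, 0.274, -0.014], [0.274, -0.962, 0.023], [-0.007, -0.026, -1.0]]
wrist_force: [-0.1, 0.0, -0.0]
opening: 0.599
```

```bash
python3 plan.py .5735 -.2615 .198 15 6
```

```text
t 9.9 now [ 0.5823 -0.2472  0.2315] yaw 15.89 tilt [-0.0138  0.0228 -0.9996] F [-0.1  0.  -0. ] M [-0.02  0.02 -0.03] open 0.599 dyaw -0.89
[[-0.0021, 0.0019, 0.0056, 0.0026], [-0.0021, 0.0019, 0.0056, 0.0026], [-0.002, 0.0019, 0.0056, 0.0026], [-0.002, 0.0019, 0.0056, 0.0026], [-0.0021, 0.0019, 0.0056, 0.0026], [-0.002, 0.0019, 0.0055, 0.0026]]
```

>>> {"op": "arm_command", "data": {
  "series": [
    [[-0.016,0,-0.012,0.003],[-0.016,0,-0.012,0.003],[-0.016,0,-0.012,0.003],[-0.016,0,-0.012,0.003],[0,0,0,0]]
  ]
}}

```text
t: 10.4
ee_pos: [0.5168, -0.2649, 0.2805]
tcp_rot: [[0.964, 0.264, -0.02], [0.265, -0.964, 0.024], [-0.013, -0.029, -1.0]]
wrist_force: [0.5, -0.0, -0.2]
opening: 0.601
```

```bash
python3 st.py
```

```text
10.4 [ 0.5168 -0.2649  0.2805] yaw 15.35 [-0.0202  0.0242 -0.9995] F [ 0.5 -0.  -0.2] M [-0.01  0.   -0.04] 0.601
```

>>> {"op": "arm_command", "data": {
  "series": [
    [[0.03,0,0.005,0],[0.03,0,0.005,0],[0,0,0,0]]
  ]
}}

```text
t: 10.7
ee_pos: [0.5739, -0.2507, 0.2745]
tcp_rot: [[0.966, 0.259, -0.013], [0.259, -0.966, 0.021], [-0.007, -0.023, -1.0]]
wrist_force: [-0.3, 0.7, -1.0]
opening: 0.601
```

```bash
cat >> st.py <<'E'
q=s['joint_pos'];print("pitch",(q[1]+q[2]+q[4]-180).round(3),"q",q.round(2),"dq",s['dq'].round(1))
E
python3 st.py
```

```text
10.7 [ 0.5739 -0.2507  0.2745] yaw 14.99 [-0.0127  0.0207 -0.9997] F [-0.3  0.7 -1. ] M [-0.01  0.03  0.04] 0.601
pitch 1.178 q [-26.21  11.61  99.35   0.79  70.22  48.53] dq [-1.9 -2.7  1.6 -1.6  1.8 -0.6]
```

>>> {"op": "arm_command", "data": {
  "series": [
    [[0,0,0,0],[0,0,0,0]]
  ]
}}

```text
t: 10.9
ee_pos: [0.5731, -0.251, 0.2753]
tcp_rot: [[0.966, 0.258, -0.012], [0.259, -0.966, 0.02], [-0.007, -0.023, -1.0]]
wrist_force: [-0.8, 0.0, -0.4]
opening: 0.599
```

```bash
python3 st.py
```

```text
10.9 [ 0.5731 -0.251   0.2753] yaw 14.99 [-0.0124  0.0201 -0.9997] F [-0.8  0.  -0.4] M [-0.03 -0.03  0.01] 0.599
pitch 1.147 q [-26.25  11.5   99.39   0.76  70.26  48.49] dq [-0.4 -0.6  0.3 -0.3  0.3 -0.1]
```

>>> {"op": "arm_command", "data": {
  "series": [
    [[-0.03,0,0,0],[-0.03,0.003,0,0],[0,0,0,0],[0.03,0,0.002,0],[0.03,0.003,0.002,0],[0,0,0,0],[-0.03,0,0,0],[-0.03,0.002,0,0],[0,0,0,0],[0.03,0,0.002,0],[0.03,0.002,0.002,0],[0,0,0,0]]
  ]
}}

```text
t: 12.1
ee_pos: [0.5697, -0.2628, 0.2699]
tcp_rot: [[0.968, 0.25, -0.009], [0.251, -0.968, 0.019], [-0.004, -0.02, -1.0]]
wrist_force: [-0.3, -0.4, 0.5]
opening: 0.603
```

```bash
python3 st.py;  python3 plan.py .5735 -.2615 .21 15 4
```

```text
12.1 [ 0.5697 -0.2628  0.2699] yaw 14.51 [-0.0089  0.0185 -0.9998] F [-0.3 -0.4  0.5] M [ 0.04 -0.02 -0.03] 0.603
pitch 0.94 q [-27.35  11.8   99.62   0.76  69.52  47.87] dq [-1.4 -1.9  2.1 -1.4  1.9 -0.4]
t 12.1 now [ 0.5697 -0.2628  0.2699] yaw 14.51 tilt [-0.0089  0.0185 -0.9998] F [-0.3 -0.4  0.5] M [ 0.04 -0.02 -0.03] open 0.603 dyaw 0.49
[[0.001, -0.0001, 0.015, -0.0021], [0.001, -0.0001, 0.015, -0.0021], [0.001, -0.0001, 0.015, -0.0022], [0.001, 0.0, 0.0149, -0.0021]]
```

>>> {"op": "arm_command", "data": {
  "series": [
    [[0.001,0,0.018,-0.002],[0.001,0,0.018,-0.002],[0.001,0,0.018,-0.002],[0.001,0,0.014,-0.002],[0,0,0.003,0],[0,0,0,0]]
  ]
}}

```text
t: 12.7
ee_pos: [0.573, -0.2606, 0.1986]
tcp_rot: [[0.966, 0.259, -0.007], [0.259, -0.966, 0.017], [-0.002, -0.018, -1.0]]
wrist_force: [-0.1, 0.4, 0.2]
opening: 0.597
```

```bash
python3 st.py;  python3 plan.py .5735 -.2625 .198 15 1
python3 - <<'E'
from h import *
for n in("top","scene"):
    p,d=imaging.camera(n); cv2.imwrite(f"pics/{n}1.png",p[...,::-1])
    c=p[130:270,370:490] if n=="top" else p[130:270,170:290]
    cv2.imwrite(f"pics/{n}1c.png",cv2.resize(c[...,::-1],None,fx=4,fy=4,interpolation=cv2.INTER_CUBIC))
E
```

```text
12.7 [ 0.573  -0.2606  0.1986] yaw 15.01 [-0.0071  0.0172 -0.9998] F [-0.1  0.4  0.2] M [-0.   -0.02 -0.01] 0.597
pitch 0.811 q [-27.02  15.4  103.14   0.78  62.27  47.6 ] dq [-0.1  0.2  0.3  0.  -0.   0. ]
t 12.7 now [ 0.573  -0.2606  0.1986] yaw 15.01 tilt [-0.0071  0.0172 -0.9998] F [-0.1  0.4  0.2] M [-0.   -0.02 -0.01] open 0.597 dyaw -0.01
[[0.0, 0.002, 0.0006, 0.0002]]
```

View pics/top1c.png

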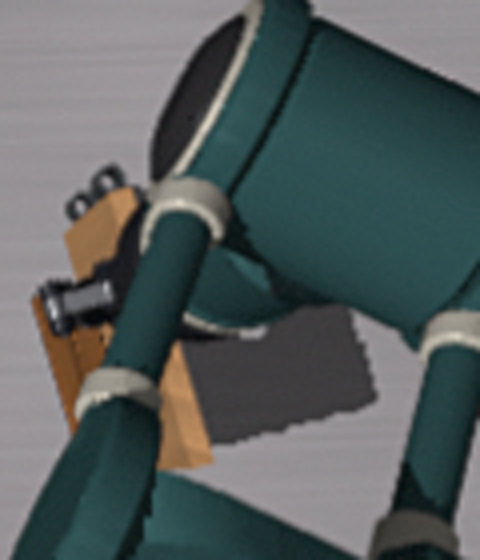

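View pics/scene1c.png

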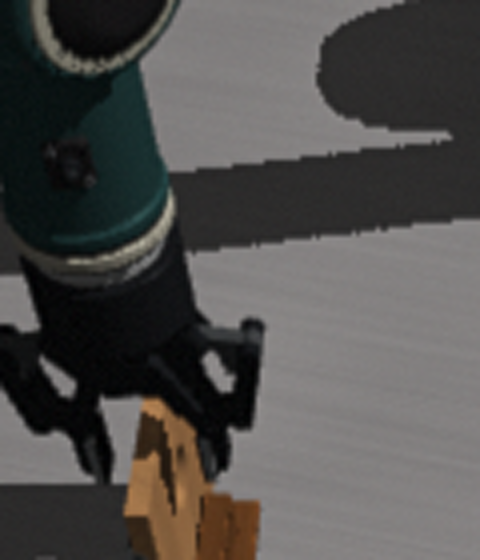

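Fingers straddle the panel at the grip spot (scene crop: panel top about (155,400) between the pads). Closing now.

>>> {"op": "arm_command", "data": {
  "series": [
    [[0,0.001,0,0],[0,0,0,0],[0,0,0,0],[0,0,0,0],[0,0,0,0],[0,0,0,0]]
  ],
  "hand": -1,
  "newtons": 80
}}

```text
t: 13.4
ee_pos: [0.5748, -0.2627, 0.2025]
tcp_rot: [[0.966, 0.259, -0.001], [0.259, -0.966, 0.014], [0.002, -0.014, -1.0]]
wrist_force: [1.1, -0.0, -1.6]
opening: 0.121
```

```bash
python3 st.py
```

```text
13.4 [ 0.5748 -0.2627  0.2025] yaw 14.99 [-0.0015  0.0143 -0.9999] F [ 1.1 -0.  -1.6] M [-0.02 -0.04  0.03] 0.121
pitch 0.451 q [-27.12  15.28 102.85   0.78  62.32  47.52] dq [ 0.   0.   0.2 -0.   0.1 -0.1]
```

>>> {"op": "arm_command", "data": {
  "series": [
    [[0,0,-0.008,0],[0,0,-0.012,0],[0,0,-0.015,0],[0,0,-0.015,0],[0,0,-0.015,0],[0,0,-0.01,0]]
  ]
}}

```text
t: 14.0
ee_pos: [0.5745, -0.2637, 0.283]
tcp_rot: [[0.966, 0.259, -0.003], [0.259, -0.966, 0.015], [0.001, -0.015, -1.0]]
wrist_force: [0.4, -0.6, -0.7]
opening: 0.126
```

```bash
python3 st.py;  python3 plan.py .67 .01 .275 106 14
```

```text
14.0 [ 0.5745 -0.2637  0.283 ] yaw 15.0 [-0.0031  0.0149 -0.9999] F [ 0.4 -0.6 -0.7] M [-0.01 -0.04  0.04] 0.126
pitch 0.548 q [-27.21  11.57  98.47   0.72  70.5   47.55] dq [-0.1 -4.4 -6.7  0.1 11.   0. ]
t 14.0 now [ 0.5745 -0.2637  0.283 ] yaw 15.0 tilt [-0.0031  0.0149 -0.9999] F [ 0.4 -0.6 -0.7] M [-0.01 -0.04  0.04] open 0.126 dyaw 91.0
[[0.0116, -0.0171, 0.0006, -0.1134], [0.0135, -0.0157, 0.0006, -0.1135], [0.0152, -0.0141, 0.0006, -0.1134], [0.0167, -0.0122, 0.0006, -0.1135], [0.018, -0.0103, 0.0006, -0.1134], [0.019, -0.0082, 0.0006, -0.1135], [0.0198, -0.006, 0.0005, -0.1134], [0.0204, -0.0037, 0.0006, -0.1135], [0.0207, -0.0013, 0.0005, -0.1134], [0.0207, 0.001, 0.0006, -0.1135], [0.0204, 0.0033, 0.0005, -0.1134], [0.0199, 0.0056, 0.0006, -0.1135], [0.0192, 0.0079, 0.0005, -0.1134], [0.0181, 0.0099, 0.0006, -0.1135]]
```

>>> {"op": "arm_command", "data": {
  "series": [
    [[0.012,-0.017,0,-0.113],[0.013,-0.016,0,-0.113],[0.015,-0.014,0,-0.113],[0.017,-0.012,0,-0.113],[0.018,-0.01,0,-0.113],[0.019,-0.008,0,-0.113],[0.02,-0.006,0,-0.113],[0.02,-0.004,0,-0.113],[0.021,-0.001,0,-0.113],[0.021,0.001,0,-0.113],[0.02,0.003,0,-0.113],[0.018,0.006,0,-0.113],[0.014,0.006,0,-0.113],[0.01,0.006,0,-0.1],[0,0,0,0],[0,0,0,0]]
  ]
}}

```text
t: 15.6
ee_pos: [0.6663, 0.0052, 0.3069]
tcp_rot: [[-0.316, 0.949, 0.014], [0.949, 0.316, 0.011], [0.006, 0.017, -1.0]]
wrist_force: [0.4, 0.6, -1.2]
opening: 0.128
```

```bash
python3 st.py;  python3 plan.py .6595 .01 .2415 106 5
```

```text
15.6 [0.6663 0.0052 0.3069] yaw 108.44 [ 0.0143  0.0108 -0.9998] F [ 0.4  0.6 -1.2] M [ 0.03  0.02 -0.02] 0.128
pitch -0.796 q [ -1.96  13.67  93.38   0.68  72.15 -20.59] dq [ 0.5 -0.1 -0.4  0.3  0.3 -0.2]
t 15.6 now [0.6663 0.0052 0.3069] yaw 108.44 tilt [ 0.0143  0.0108 -0.9998] F [ 0.4  0.6 -1.2] M [ 0.03  0.02 -0.02] open 0.128 dyaw -2.44
[[0.0013, -0.001, 0.0131, 0.0085], [0.0013, -0.001, 0.0131, 0.0085], [0.0013, -0.001, 0.0131, 0.0085], [0.0013, -0.001, 0.0131, 0.0085], [0.0014, -0.001, 0.013, 0.0085]]
```

```bash
python3 - <<'E'
from h import *
for n in("top","scene"):
    p,d=imaging.camera(n); cv2.imwrite(f"pics/{n}2.png",p[...,::-1]); np.savez(f"pics/{n}2.npz",p=p,d=d)
    s=imaging.silhouettes(n,"door")
    if s: np.save(f"pics/m2{n}.npy",s[0]["region"]); print(n,s[0]["conf"],s[0]["region"].sum(),len(s))
    else: print(n,"none")
E
python3 st.py|head -1
```

```text
top 0.58 1023 1
scene 0.6 4354 1
15.8 [0.6661 0.0045 0.3065] yaw 108.42 [ 0.014   0.0109 -0.9998] F [ 0.5 -0.2 -1.7] M [0.01 0.01 0.  ] 0.127
```

View pics/scene2.png

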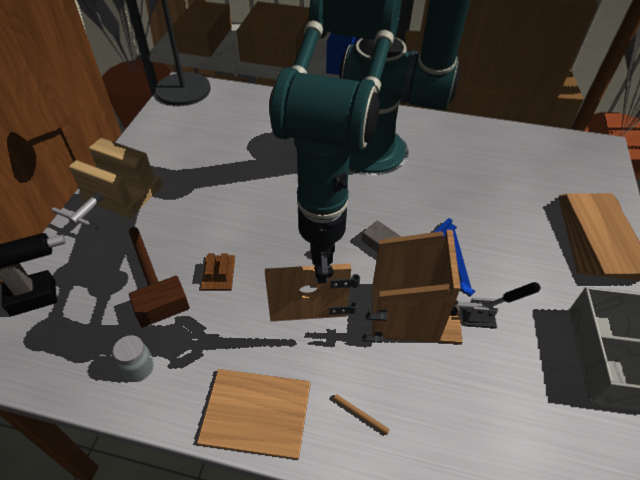

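View pics/top2.png

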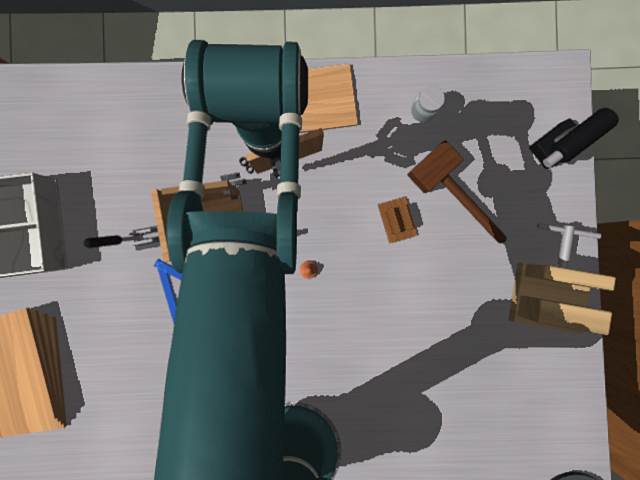

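The door is held open (scene face corners about (266,268), (353,264), (270,320), (355,312)), with the stand empty at (218,272). Next I fit the door's pose in the grip.

```bash
python3 - <<'E'
from h import *
m=np.load("pics/m2scene.npy"); d=np.load("pics/scene2.npz"); C=cloud("scene",d["d"])
e=cv2.erode(m.astype(np.uint8),np.ones((5,5)))>0
P=C[e]; P=P[(P[:,2]>.09)&(P[:,2]<.26)]
for k in range(4):
    c=P.mean(0); n=np.linalg.svd(P-c)[2][2]; r=(P-c)@n; P=P[abs(r)<max(.002,2*r.std())]
n*=np.sign(n[0]); print(len(P),c,n,"std",r.std(),"yaw of door x",np.degrees(np.arctan2(n[1],n[0]))+90,"tilt deg",np.degrees(np.arcsin(n[2])))
R=telemetry.get_state()["tcp_rot"]; print("tool y",R[:,1])
im=cv2.imread("pics/scene2.png")[250:340,250:400]; cv2.imwrite("pics/s2c.png",cv2.resize(im,None,fx=5,fy=5,interpolation=cv2.INTER_CUBIC))
E
```

```text
2737 [ 0.68298758 -0.01828509  0.18884497] [0.94961668 0.31278613 0.0198241 ] std 0.0008885225163105651 yaw of door x 108.23092461167927 tilt deg 1.1359115788368916
tool y [0.94864929 0.31588669 0.01673675]
```

View pics/s2c.png

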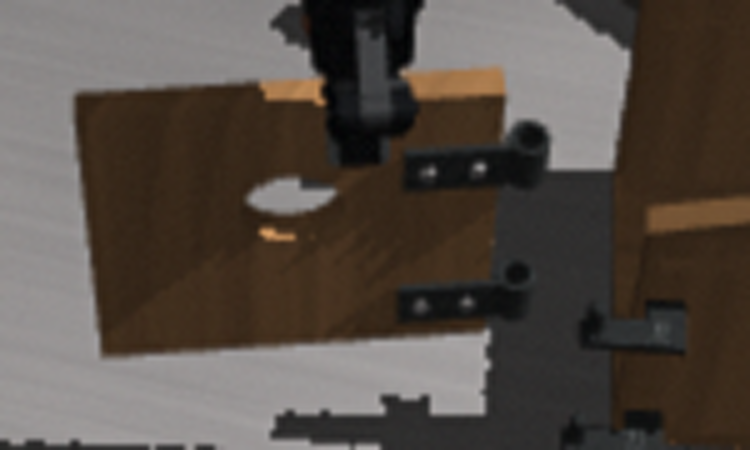

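```bash
cat > pnp.py <<'E'
from h import *
from scipy.optimize import least_squares
from scipy.spatial.transform import Rotation as Ro
# door pose relative to tool from scene picture; door frame in tool: rotation ~ diag(1,-1,-1)
def solve(obj,px,p,R,n="scene"):
    K,D,Rc,t,rv=par(n)
    ok,r,tv=cv2.solvePnP(np.array(obj,float),np.array(px,float),K,D,flags=cv2.SOLVEPNP_ITERATIVE)
    Rd=Rc.T@cv2.Rodrigues(r)[0]; td=Rc.T@(tv.ravel()-t)
    # constrained: normal = tool y, pads centre plane y=0; unknown in-plane tx,tz,rot
    def pose(q):
        Rt=Ro.from_rotvec([0,q[2],0]).as_matrix()@np.diag([1.,-1,-1]); return R@Rt, p+R@np.array([q[0],q[3],q[1]])
    def f(q):
        A,b=pose(q); return (proj(n,(np.array(obj)@A.T)+b)-px).ravel()
    s=least_squares(f,[-.02,.195,0,0],x_scale=.01)
    return Rd,td,s.x,f(s.x),pose(s.x)
E
python3 - <<'E'
from pnp import *
o=np.array([(-75,6,150),(75,6,150),(75,-6,150),(-75,-6,0),(75,-6,0),(85,-4,122),(85,-4,37)])/1e3
c=np.array([(75,93),(503,68),(505,97),(103,355),(492,328),(530,135),(517,272)],float); px=250+(c-2)/5
s=telemetry.get_state()
Rd,td,q,f,(A,b)=solve(o,px,s["ee_pos"],s["tcp_rot"])
print("pnp",Rd.round(3).tolist(),td.round(4)); print("tool-rel tx,tz,rot,ty",q.round(4),f.round(1))
print("knuckle in tool",(s["tcp_rot"].T@(A@np.array([.085,-.004,.1])+b-s["ee_pos"])).round(4),"door z",A[:,2].round(4), "knuckle low world",(A@np.array([.085,-.004,.015])+b).round(4),"up",(A@np.array([.085,-.004,.1])+b).round(4))
E
```

```text
pnp [[0.248, 0.302, 0.92], [-0.965, 0.158, 0.208], [-0.083, -0.94, 0.331]] [1.6343 0.2326 1.6953]
tool-rel tx,tz,rot,ty [-0.0213  0.1949  0.0037 -0.0009] [ 0.   0.3 -0.1 -0.3  0.4 -0.7  0.5  0.4 -0.9  0.5  0.   0.2  0.  -0.2]
knuckle in tool [0.0634 0.0031 0.0946] door z [-0.0128 -0.0145  0.9998] knuckle low world [0.6514 0.0679 0.1273] up [0.6503 0.0666 0.2123]
```

>>> {"op": "arm_command", "data": {
  "series": [
    [[0,-0.04,-0.03,0],[0,-0.04,-0.03,0],[0,0,0,0],[0,0,0,0],[0,0.015,0.012,0],[0,0.015,0.012,0],[0,0.015,0.012,0],[0,0.015,0.012,0],[0,0.015,0.012,0],[0,0,0,0]]
  ]
}}

```text
t: 16.8
ee_pos: [0.6638, -0.0005, 0.2957]
tcp_rot: [[-0.305, 0.952, 0.004], [0.952, 0.305, 0.011], [0.009, 0.008, -1.0]]
wrist_force: [-0.7, -0.7, -2.5]
opening: 0.124
```

```bash
sed -i 's/^q=/print("R2",R[2].round(4));q=/' st.py; python3 st.py
```

```text
16.8 [ 6.638e-01 -5.000e-04  2.957e-01] yaw 107.78 [ 0.0044  0.0112 -0.9999] F [-0.7 -0.7 -2.5] M [-0.01  0.06  0.01] 0.124
R2 [ 0.0093  0.0076 -0.9999]
pitch -0.223 q [ -2.46  14.07  94.08   0.69  71.63 -20.46] dq [-0.1 -0.3  0.  -0.5  1.6  0.1]
```

>>> {"op": "arm_command", "data": {
  "series": [
    [[-0.026,-0.03,0,0],[-0.026,-0.03,0,0],[-0.026,-0.03,0,0],[-0.026,-0.03,0,0],[-0.026,-0.03,0,0],[-0.026,-0.03,0,0],[-0.026,-0.03,0,0],[0,0,0,0],[-0.03,0.03,0,0],[-0.03,0.03,0,0],[0,0,0,0]]
  ]
}}

```text
t: 17.9
ee_pos: [0.5887, -0.2847, 0.2839]
tcp_rot: [[-0.303, 0.953, -0.007], [0.953, 0.303, 0.015], [0.017, -0.002, -1.0]]
wrist_force: [0.5, 0.8, -1.6]
opening: 0.127
```

```bash
python3 st.py
```

```text
17.9 [ 0.5887 -0.2847  0.2839] yaw 107.62 [-0.0073  0.0153 -0.9999] F [ 0.5  0.8 -1.6] M [ 0.03  0.02 -0.01] 0.127
R2 [ 0.0168 -0.0024 -0.9999]
pitch 0.787 q [-28.23  13.98  95.45   0.61  71.36 -46.05] dq [-0.  -3.   3.5  0.1  3.6  0.3]
```

>>> {"op": "arm_command", "data": {
  "series": [
    [[0.025,0.017,0,0],[0.029,0.02,0,0],[0.029,0.02,0,0],[0.029,0.02,0,0],[0.029,0.02,0,0],[0.029,0.02,0,0],[0.02,0.014,0,0],[0,0,0,0],[0,0,0,0]]
  ]
}}

```text
t: 18.8
ee_pos: [0.6572, -0.0517, 0.2841]
tcp_rot: [[-0.301, 0.954, -0.014], [0.953, 0.301, 0.019], [0.023, -0.008, -1.0]]
wrist_force: [-0.4, -0.4, -2.0]
opening: 0.124
```

```bash
python3 st.py
```

```text
18.8 [ 0.6572 -0.0517  0.2841] yaw 107.52 [-0.0143  0.0191 -0.9997] F [-0.4 -0.4 -2. ] M [-0.05  0.02  0.04] 0.124
R2 [ 0.0225 -0.0079 -0.9997]
pitch 0.951 q [ -7.07  14.61  94.66   1.04  71.68 -24.93] dq [ 1.8 -0.   0.1  0.8  0.   0.4]
```

>>> {"op": "arm_command", "data": {
  "series": [
    [[0.012,-0.038,0,0],[0.012,-0.038,0,0],[0,0,0,0],[-0.005,0.014,0.001,0],[-0.005,0.014,0.001,0],[-0.005,0.014,0.001,0],[-0.005,0.014,0.001,0],[-0.005,0.014,0.001,0],[0,0,0,0],[0,0,0,0]]
  ]
}}

```text
t: 19.8
ee_pos: [0.6609, -0.0599, 0.2759]
tcp_rot: [[-0.295, 0.955, -0.012], [0.955, 0.296, 0.017], [0.02, -0.006, -1.0]]
wrist_force: [-0.5, 0.2, -2.0]
opening: 0.123
```

```bash
python3 st.py
```

```text
19.8 [ 0.6609 -0.0599  0.2759] yaw 107.18 [-0.0118  0.0175 -0.9998] F [-0.5  0.2 -2. ] M [ 0.04  0.04 -0.04] 0.123
R2 [ 0.0202 -0.0061 -0.9998]
pitch 0.805 q [ -7.71  15.3   94.67   0.96  70.84 -25.21] dq [-0.1  2.1 -2.3  0.  -0.7 -0. ]
```

>>> {"op": "arm_command", "data": {
  "series": [
    [[0,0,0.012,-0.035],[0,0,0.012,-0.035],[0,0,0.012,-0.035],[0,0,0.012,-0.035],[0,0,0.008,0],[0,0,0.005,0],[0,0,0,0]]
  ]
}}

```text
t: 20.5
ee_pos: [0.6627, -0.06, 0.2134]
tcp_rot: [[-0.428, 0.904, -0.01], [0.903, 0.428, 0.017], [0.02, -0.002, -1.0]]
wrist_force: [-0.9, -0.1, -1.5]
opening: 0.125
```

```bash
python3 st.py
```

```text
20.5 [ 0.6627 -0.06    0.2134] yaw 115.37 [-0.0101  0.0171 -0.9998] F [-0.9 -0.1 -1.5] M [ 0.01 -0.    0.01] 0.125
R2 [ 0.0198 -0.0018 -0.9998]
pitch 0.707 q [ -7.68  18.2   97.83   0.99  64.68 -33.48] dq [-0.  -0.2 -0.6 -0.1  0.2  0.4]
```

R2[1] is now nearly zero. I'll square the door in the pinch on the bare bench with a light grip.

>>> {"op": "arm_command", "data": {
  "series": [
    [[0,0,0.006,0],[0,0,0.004,0],[0,0,0.003,0],[0,0,0.002,0],[0,0,0.001,0]]
  ],
  "newtons": 20
}}

```text
t: 21.0
ee_pos: [0.6636, -0.0599, 0.1983]
tcp_rot: [[-0.427, 0.904, -0.007], [0.904, 0.428, 0.017], [0.018, 0.001, -1.0]]
wrist_force: [0.6, -0.7, -1.7]
opening: 0.123
```

```bash
python3 st.py
```

```text
21.0 [ 0.6636 -0.0599  0.1983] yaw 115.31 [-0.0067  0.0166 -0.9998] F [ 0.6 -0.7 -1.7] M [-0.03  0.03 -0.04] 0.123
R2 [ 0.0178  0.0011 -0.9998]
pitch 0.509 q [ -7.66  18.98  98.51   1.    63.02 -33.43] dq [ 0.   0.5  0.4  0.  -1.   0.1]
```

>>> {"op": "arm_command", "data": {
  "series": [
    [[0,0,0.002,0],[0,0,0.002,0],[0,0,0.002,0]]
  ]
}}

```text
t: 21.3
ee_pos: [0.6643, -0.0589, 0.1952]
tcp_rot: [[-0.427, 0.904, -0.005], [0.904, 0.427, 0.018], [0.018, 0.003, -1.0]]
wrist_force: [-4.1, 2.3, 9.7]
opening: 0.125
```

```bash
python3 st.py
```

```text
21.3 [ 0.6643 -0.0589  0.1952] yaw 115.29 [-0.0049  0.0179 -0.9998] F [-4.1  2.3  9.7] M [-0.14  0.85 -0.2 ] 0.125
R2 [ 0.0183  0.0032 -0.9998]
pitch 0.419 q [ -7.61  19.15  98.64   1.1   62.63 -33.41] dq [ 0.3  0.2  0.1  0.5 -0.6  0.2]
```

>>> {"op": "arm_command", "data": {
  "series": [
    [[0,0,0.001,0],[0,0,0.001,0],[0,0,0,0]]
  ]
}}

```text
t: 21.6
ee_pos: [0.6645, -0.0591, 0.1955]
tcp_rot: [[-0.427, 0.904, -0.004], [0.904, 0.427, 0.017], [0.017, 0.004, -1.0]]
wrist_force: [0.1, 0.2, -1.1]
opening: 0.125
```

```bash
python3 st.py; python3 - <<'E'
from h import *
n="scene"
p,d=imaging.camera(n); cv2.imwrite(f"pics/{n}3.png",p[...,::-1]); np.savez(f"pics/{n}3.npz",p=p,d=d)
cv2.imwrite("pics/s3c.png",cv2.resize(p[250:360,230:380][...,::-1],None,fx=5,fy=5,interpolation=cv2.INTER_CUBIC))
E
```

```text
21.6 [ 0.6645 -0.0591  0.1955] yaw 115.29 [-0.0037  0.0166 -0.9999] F [ 0.1  0.2 -1.1] M [-0.16  0.11 -0.04] 0.125
R2 [ 0.0166  0.0038 -0.9999]
pitch 0.338 q [ -7.6   19.12  98.65   1.03  62.58 -33.37] dq [-0.  -0.1 -0.1  0.1 -0.1 -0.1]
```

View pics/s3c.png

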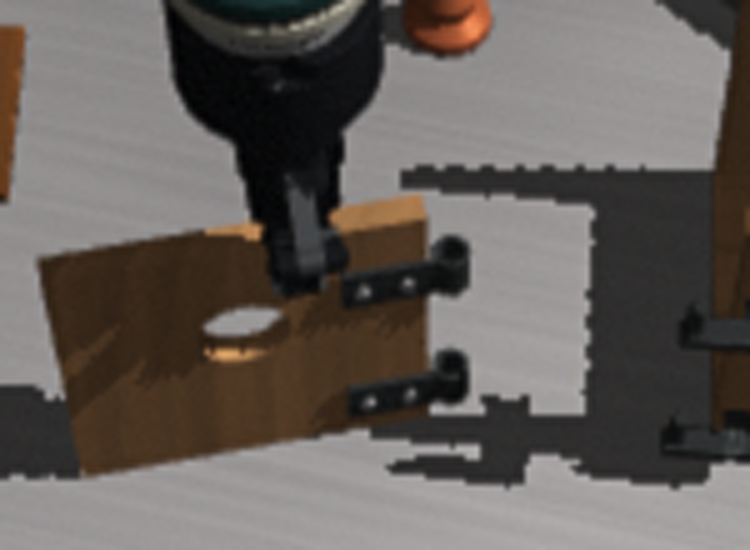

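```bash
cat > run3.py <<'E'
from pnp import *
def run(c,ox,oy):
    o=np.array([(-75,6,150),(75,6,150),(75,-6,150),(-75,-6,0),(75,-6,0),(85,-4,122),(85,-4,37)])/1e3
    px=np.array([ox,oy])+(np.array(c,float)-2)/5
    s=telemetry.get_state()
    Rd,td,q,f,(A,b)=solve(o,px,s["ee_pos"],s["tcp_rot"])
    print("tool-rel tx,tz,rot,ty",q.round(4),f.round(1))
    print("knuckle in tool",(s["tcp_rot"].T@(A@np.array([.085,-.004,.015])+b-s["ee_pos"])).round(4),"door z",A[:,2].round(4),"x",A[:,0].round(4), "low",(A@np.array([.085,-.004,.015])+b).round(4),"up",(A@np.array([.085,-.004,.1])+b).round(4))
E
python3 -c "
from run3 import *
run([(38,260),(425,195),(428,220),(83,475),(428,415),(455,245),(453,360)],230,250)"
```

```text
tool-rel tx,tz,rot,ty [-0.0226  0.1936 -0.0062 -0.0004] [ 0.3 -0.7 -0.4 -0.6  0.2 -0.6  0.3  0.5  0.3  0.1 -0.4  0.8 -0.2  0.5]
knuckle in tool [0.0625 0.0036 0.1791] door z [ 9.000e-04 -1.120e-02  9.999e-01] x [-0.4271  0.9042  0.0106] low [0.6404 0.002  0.0174] up [0.6405 0.0011 0.1024]
```

>>> {"op": "arm_command", "data": {
  "series": [
    [[0,0,0.003,0],[0,0,0.003,0],[0,0,0.003,0]]
  ]
}}

```text
t: 21.95
ee_pos: [0.6656, -0.0574, 0.1945]
tcp_rot: [[-0.426, 0.905, -0.001], [0.904, 0.426, 0.019], [0.017, 0.007, -1.0]]
wrist_force: [-7.1, 2.6, 15.4]
opening: 0.127
```

```bash
python3 st.py
```

```text
21.95 [ 0.6656 -0.0574  0.1945] yaw 115.23 [-7.000e-04  1.870e-02 -9.998e-01] F [-7.1  2.6 15.4] M [-0.78  1.59 -0.5 ] 0.127
R2 [ 0.0172  0.0074 -0.9998]
pitch 0.182 q [ -7.5   19.19  98.66   1.2   62.33 -33.28] dq [ 0.1  0.1  0.  -0.1 -0.5  0.4]
```

>>> {"op": "arm_command", "data": {
  "series": [
    [[0,0,0,0],[0,0,0,0],[0,0,-0.008,0],[0,0,-0.012,0],[0,0,-0.012,0],[0,0,-0.012,0],[0,0,-0.005,0],[0,0,0,0]]
  ],
  "newtons": 80
}}

```text
t: 22.75
ee_pos: [0.6664, -0.0586, 0.2469]
tcp_rot: [[-0.426, 0.905, 0.001], [0.904, 0.426, 0.019], [0.017, 0.009, -1.0]]
wrist_force: [0.3, -0.3, -1.4]
opening: 0.125
```

```bash
python3 st.py; python3 - <<'E'
from h import *
n="scene"
p,d=imaging.camera(n); cv2.imwrite(f"pics/{n}4.png",p[...,::-1]); np.savez(f"pics/{n}4.npz",p=p,d=d)
cv2.imwrite("pics/s4c.png",cv2.resize(p[240:350,230:380][...,::-1],None,fx=5,fy=5,interpolation=cv2.INTER_CUBIC))
E
```

```text
22.75 [ 0.6664 -0.0586  0.2469] yaw 115.24 [ 0.0012  0.0189 -0.9998] F [ 0.3 -0.3 -1.4] M [-0.01  0.04 -0.04] 0.125
R2 [ 0.0166  0.0091 -0.9998]
pitch 0.081 q [ -7.6   16.69  96.06   1.17  67.33 -33.29] dq [-0.  -0.4 -0.4  0.1  0.1 -0.2]
```

View pics/s4c.png

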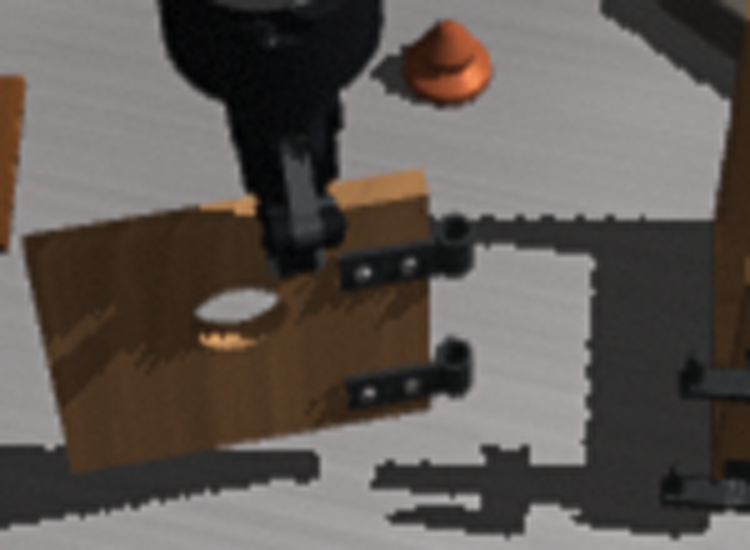

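```bash
python3 -c "
from run3 import *
run([(24,236),(424,170),(428,195),(70,473),(428,407),(456,225),(456,347)],230,240)"; cat > tgt.py <<'E'
from h import *
import sys
# target TCP for pin axis (px,py), yaw deg, using current tool tilt and knuckle-in-tool k
px,py,yaw,kx,ky=[float(a) for a in sys.argv[1:6]]
s=telemetry.get_state();t=np.radians(yaw)
print("TCP xy",px-(kx*np.cos(t)+ky*np.sin(t)),py-(kx*np.sin(t)-ky*np.cos(t)))
E
python3 tgt.py .646 .0998 100 .0655 .0036
```

```text
tool-rel tx,tz,rot,ty [-0.0226  0.1948 -0.0042 -0.0014] [-0.2 -0.5 -0.2 -0.5  0.2 -0.4  0.5 -0.3  0.6  0.2 -0.4  0.7 -0.5  0.8]
knuckle in tool [0.0624 0.0026 0.1801] door z [-0.0029 -0.0152  0.9999] x [-0.4263  0.9045  0.0125] low [0.6423 0.0025 0.0677] up [0.642  0.0012 0.1527]
TCP xy 0.65382864772634 0.034669958738099416
```

```bash
python3 plan.py .6538 .005 .245 100 6
```

```text
t 22.8 now [ 0.6663 -0.0585  0.2467] yaw 115.24 tilt [ 0.0011  0.0189 -0.9998] F [ 0.3  1.  -1.9] M [ 0.02 -0.02 -0.02] open 0.127 dyaw -15.24
[[0.0105, 0.0026, 0.0003, 0.0443], [0.0106, 0.0022, 0.0003, 0.0443], [0.0106, 0.0017, 0.0003, 0.0443], [0.0107, 0.0012, 0.0003, 0.0443], [0.0108, 0.0007, 0.0002, 0.0444], [0.0108, 0.0003, 0.0003, 0.0443]]
```

>>> {"op": "arm_command", "data": {
  "series": [
    [[0.01,0.003,0.0,0.044],[0.011,0.002,0.0,0.044],[0.011,0.002,0.0,0.044],[0.011,0.001,0.0,0.044],[0.01,0.001,0.0,0.044],[0.008,0.0,0.0,0.044],[0,0,0,0]]
  ]
}}

```text
t: 23.5
ee_pos: [0.6527, 0.004, 0.2443]
tcp_rot: [[-0.164, 0.986, -0.004], [0.986, 0.164, 0.019], [0.02, -0.001, -1.0]]
wrist_force: [-0.5, -0.1, -1.7]
opening: 0.123
```

```bash
python3 st.py; python3 - <<'E'
from h import *
n="scene"
p,d=imaging.camera(n); cv2.imwrite(f"pics/{n}5.png",p[...,::-1]); np.savez(f"pics/{n}5.npz",p=p,d=d)
cv2.imwrite("pics/s5c.png",cv2.resize(p[240:350,260:410][...,::-1],None,fx=5,fy=5,interpolation=cv2.INTER_CUBIC))
E
```

```text
23.5 [0.6527 0.004  0.2443] yaw 99.44 [-0.0041  0.0193 -0.9998] F [-0.5 -0.1 -1.7] M [ 0.03 -0.02  0.  ] 0.123
R2 [ 1.970e-02 -9.000e-04 -9.998e-01]
pitch 0.282 q [ -2.3   15.22  98.22   1.19  66.84 -12.21] dq [-0.4  0.3  0.2 -0.8 -0.4 -1.3]
```

View pics/s5c.png

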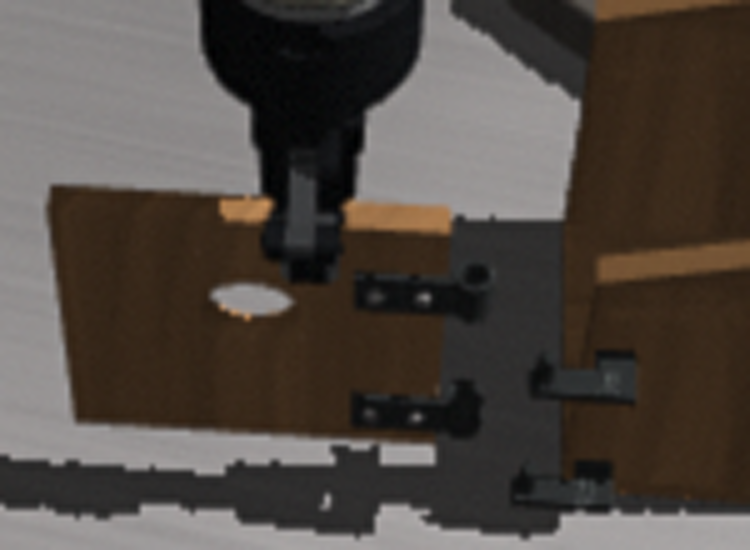

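```bash
python3 -c "
from run3 import *
run([(50,186),(452,205),(452,233),(77,422),(437,443),(476,271),(464,388)],260,240)"
python3 - <<'E'
from h import *
im=cv2.imread("pics/scene5.png")
b=(350,270,390,345);s=8
a=cv2.resize(im[b[1]:b[3],b[0]:b[2]],None,fx=s,fy=s,interpolation=cv2.INTER_CUBIC)
o=a.copy()
t=np.linspace(0,6.3,20)
for P in ((.6455,.1008),):
    for z in (.027,.043,.112,.128):
        q=proj("scene",[[P[0]+.004*np.cos(u),P[1]+.004*np.sin(u),z] for u in t])
        cv2.polylines(o,[np.round((q-[b[0],b[1]])*s+s/2-.5).astype(int)],True,(0,0,255) if z in(.027,.112) else (0,255,0),1)
cv2.imwrite("pics/p5.png",cv2.convertScaleAbs(np.hstack([a,o]),alpha=2))
E
```

```text
tool-rel tx,tz,rot,ty [-0.0213  0.1939  0.0045 -0.0009] [ 0.2 -0.4 -0.1 -0.  -0.3 -0.4  0.1 -0.1  0.  -0.1 -0.3  0.1  0.3  0.8]
knuckle in tool [0.0637 0.0031 0.1785] door z [ 0.0049 -0.0234  0.9997] x [-0.1647  0.9861  0.0239] low [0.6446 0.0701 0.067 ] up [0.645  0.0681 0.152 ]
```

View pics/p5.png

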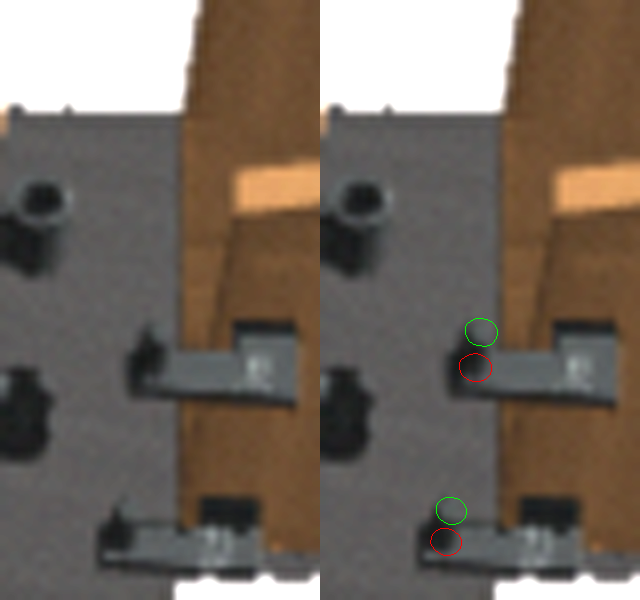

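```bash
python3 - <<'E'
from h import *
from scipy.spatial.transform import Rotation as Ro
im=cv2.imread("pics/scene5.png")
s5=telemetry.get_state(); p,R=s5["ee_pos"],s5["tcp_rot"]
b=(262,268,362,335);s=7
a=cv2.convertScaleAbs(cv2.resize(im[b[1]:b[3],b[0]:b[2]],None,fx=s,fy=s,interpolation=cv2.INTER_CUBIC),alpha=1.6)
outs=[]
t=np.linspace(0,6.3,30)
def draw(o,rot,tx,tz,col):
    A=R@Ro.from_rotvec([0,rot,0]).as_matrix()@np.diag([1.,-1,-1]); bb=p+R@np.array([tx,-.0009,tz])
    def L(P):
        q=proj("scene",np.array(P)@A.T+bb); cv2.polylines(o,[np.round((q-[b[0],b[1]])*s+s/2-.5).astype(int)],True,col,1)
    L([[x/1e3,-.006,z/1e3] for x,z in((-75,0),(75,0),(75,150),(-75,150))]); L([[x/1e3,.006,.15] for x in(-75,75)])
    for z in(.037,.122): L([[.085+.008*np.cos(u),-.004+.008*np.sin(u),z] for u in t])
for rot,col,tx,tz in ((.0045,(0,255,0),-.0213,.1939),(-.008,(0,0,255),-.0225,.1939)):
    o=a.copy(); draw(o,rot,tx,tz,col); cv2.imwrite(f"pics/r5_{col[1]}.png",o)
E
```

```text
(no output)
```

View pics/r5_255.png

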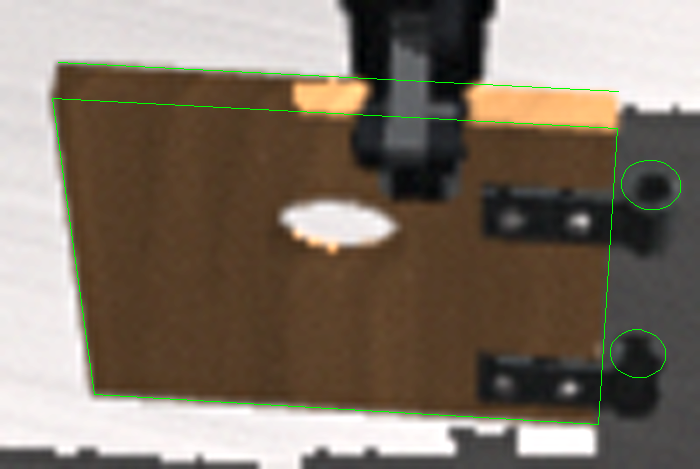

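View pics/r5_0.png

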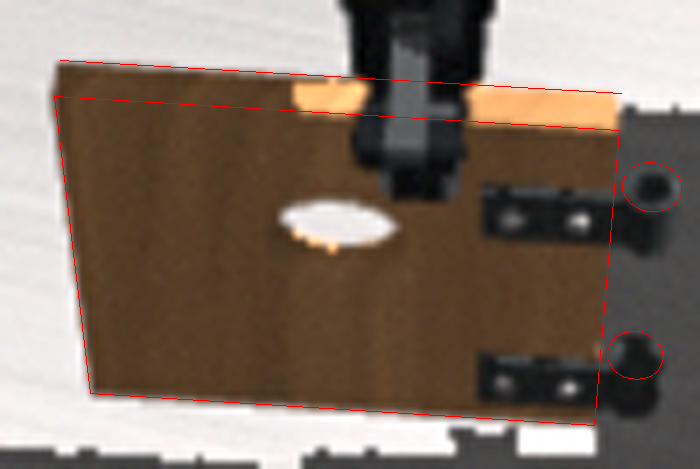

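```bash
python3 - <<'E'
from h import *
from scipy.spatial.transform import Rotation as Ro
from scipy.optimize import least_squares
# refine by image gradient: for each model edge sample, find subpixel edge position along normal
def refine(f,p,R,q0):
    im=cv2.GaussianBlur(cv2.cvtColor(cv2.imread(f),cv2.COLOR_BGR2GRAY).astype(np.float32),(0,0),.8)
    def pose(q):
        return R@Ro.from_rotvec([0,q[2],0]).as_matrix()@np.diag([1.,-1,-1]), p+R@np.array([q[0],q[3],q[1]])
    E=[((-75,6,150),(75,6,150),"bt"),((-75,-6,0),(75,-6,0),"bot"),((-75,-6,0),(-75,-6,150),"left"),((75,-6,10),(75,-6,95),"right")]
    q=np.array(q0)
    for it in range(4):
        A,b=pose(q); obs=[]
        for a,c,nm in E:
            T=np.linspace(.04,.96,60)[:,None]; P=(np.array(a)*(1-T)+np.array(c)*T)/1e3
            u=proj("scene",P@A.T+b); d=u[-1]-u[0]; nn=np.array([-d[1],d[0]])/np.linalg.norm(d)
            o=np.arange(-3,3.01,.1)
            for Pi,ui in zip(P,u):
                if nm=="bt" and -.02<Pi[0]<.055 : continue
                m=ui+o[:,None]*nn; v=cv2.remap(im,m[:,0].astype(np.float32)[None],m[:,1].astype(np.float32)[None],cv2.INTER_LINEAR)[0]
                g=np.abs(np.gradient(v)); k=g.argmax()
                if g[k]>.8 and 2<k<len(o)-3:
                    w=g[max(0,k-6):k+7]; off=(w*o[max(0,k-6):k+7]).sum()/w.sum(); obs.append((Pi,ui+off*nn,nn,nm))
        O=np.array([x[0] for x in obs]);U=np.array([x[1] for x in obs]);N=np.array([x[2] for x in obs])
        def f_(q):
            A,b=pose(q); return ((proj("scene",O@A.T+b)-U)*N).sum(1)
        r=least_squares(f_,q,loss="soft_l1",f_scale=.3,x_scale=[.01,.01,.01,.01]); q=r.x
    A,b=pose(q)
    nms=np.array([x[3] for x in obs])
    print(f,"q",q.round(4),"rms",np.sqrt(np.mean(r.fun**2)).round(2),{k:(int((nms==k).sum()),np.abs(r.fun[nms==k]).mean().round(2)) for k in set(nms)},"door x_z",A[2,0].round(4),"door z.x",(A[:,2]@R[:,0]).round(4))
    print(" low",(A@[.085,-.004,.015]+b).round(4)," up",(A@[.085,-.004,.1]+b).round(4))
def Rm(yaw,z):
    z=np.array(z)/np.linalg.norm(z); x=np.array([np.cos(np.radians(yaw)),np.sin(np.radians(yaw)),0]); x-=z*(x@z); x/=np.linalg.norm(x); return np.stack([x,np.cross(z,x),z],1)
refine("pics/scene2.png",np.array([.6661,.0045,.3065]),Rm(108.42,[.014,.0109,-.9998]),[-.0213,.1949,.0037,-.0009])
refine("pics/scene3.png",np.array([.6645,-.0591,.1955]),Rm(115.29,[-.0037,.0166,-.9999]),[-.0226,.1936,-.006,-.0004])
refine("pics/scene4.png",np.array([.6664,-.0586,.2469]),Rm(115.24,[.0012,.0189,-.9998]),[-.0226,.1948,-.0042,-.0014])
refine("pics/scene5.png",np.array([.6527,.004,.2443]),Rm(99.44,[-.0041,.0193,-.9998]),[-.0213,.1939,.0045,-.0009])
E
```

```text
pics/scene2.png q [-0.0221  0.1864 -0.0004  0.0051] rms 0.53 {np.str_('bt'): (24, np.float64(0.2)), np.str_('left'): (60, np.float64(0.17)), np.str_('right'): (7, np.float64(2.24)), np.str_('bot'): (60, np.float64(0.18))} door x_z 0.0055 door z.x 0.0004
 low [0.6572 0.0689 0.1356]  up [0.656  0.068  0.2206]
pics/scene3.png q [-0.0237  0.1927 -0.0091  0.0004] rms 0.86 {np.str_('bt'): (26, np.float64(0.21)), np.str_('left'): (38, np.float64(0.21)), np.str_('right'): (50, np.float64(1.09)), np.str_('bot'): (54, np.float64(0.35))} door x_z 0.0075 door z.x 0.0091
 low [0.6416 0.0012 0.0181]  up [6.416e-01 5.000e-04 1.031e-01]
pics/scene4.png q [-2.29e-02  1.94e-01 -1.70e-03 -1.00e-04] rms 0.87 {np.str_('bt'): (21, np.float64(0.24)), np.str_('left'): (53, np.float64(0.22)), np.str_('right'): (54, np.float64(0.81)), np.str_('bot'): (33, np.float64(0.67))} door x_z 0.0149 door z.x 0.0017
 low [0.6437 0.0026 0.0688]  up [0.6435 0.0012 0.1538]
pics/scene5.png q [-0.0202  0.1798  0.0012  0.0087] rms 0.62 {np.str_('bt'): (27, np.float64(0.33)), np.str_('left'): (60, np.float64(0.19)), np.str_('right'): (12, np.float64(1.57)), np.str_('bot'): (60, np.float64(0.42))} door x_z 0.021 door z.x -0.0012
 low [0.654  0.0732 0.0809]  up [0.6543 0.0714 0.1659]
```

>>> {"op": "arm_command", "data": {
  "series": [
    [[0.007,0.0015,0,0],[0.008,0.0015,0,0],[0.008,0.0015,0,0],[0.006,0.0015,0,0],[0,0,0,0]]
  ]
}}

```text
t: 24.05
ee_pos: [0.6541, 0.0345, 0.2442]
tcp_rot: [[-0.166, 0.986, -0.005], [0.986, 0.166, 0.019], [0.019, -0.002, -1.0]]
wrist_force: [0.9, -0.0, -1.1]
opening: 0.126
```

```bash
python3 st.py; cat > snap.py <<'E'
from h import *
import sys
k=sys.argv[1]; n="scene"
p,d=imaging.camera(n); cv2.imwrite(f"pics/{n}{k}.png",p[...,::-1])
b=(335,265,400,345)
cv2.imwrite(f"pics/s{k}c.png",cv2.convertScaleAbs(cv2.resize(p[b[1]:b[3],b[0]:b[2]][...,::-1],None,fx=7,fy=7,interpolation=cv2.INTER_CUBIC),alpha=2))
E
python3 snap.py 6
```

```text
24.05 [0.6541 0.0345 0.2442] yaw 99.55 [-0.0047  0.0188 -0.9998] F [ 0.9 -0.  -1.1] M [-0.01  0.04 -0.01] 0.126
R2 [ 0.0194 -0.0015 -0.9998]
pitch 0.266 q [ 0.38 15.46 97.93  1.18 66.88 -9.63] dq [-0.1 -0.  -0.1 -0.6  0.  -0.1]
```

View pics/s6c.png

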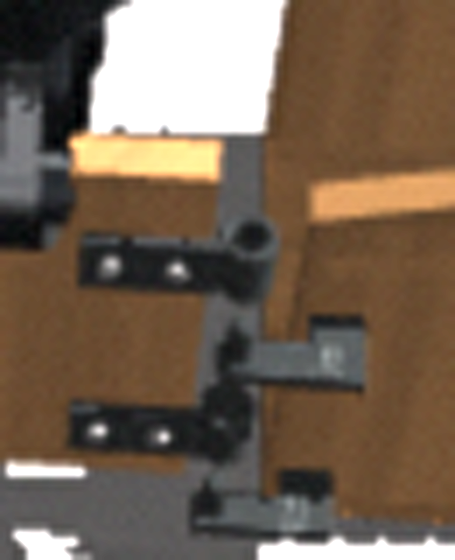

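```bash
python3 - <<'E'
from h import *
for P in((.6458,.0985),(.6458,.0965),(.6438,.0985)):
    print(P,[( (q-[335,265])*7+3).round(0).tolist() for q in proj("scene",[[*P,z] for z in (.027,.043,.112,.128,.151,.173)])])
E
```

```text
(0.6458, 0.0985) [[207.0, 508.0], [212.0, 481.0], [232.0, 355.0], [237.0, 324.0], [245.0, 278.0], [252.0, 233.0]]
(0.6458, 0.0965) [[201.0, 507.0], [205.0, 479.0], [225.0, 354.0], [230.0, 323.0], [238.0, 277.0], [245.0, 231.0]]
(0.6438, 0.0985) [[208.0, 502.0], [213.0, 475.0], [234.0, 349.0], [239.0, 318.0], [246.0, 272.0], [254.0, 227.0]]
```

The axis lines up: the upper bore is at (251,237), and the pin axis extended up projects to (252,233). Lowering gently.

>>> {"op": "arm_command", "data": {
  "series": [
    [[0,0,0.004,0],[0,0,0.004,0],[0,0,0.004,0],[0,0,0.003,0],[0,0,0.002,0],[0,0,0.0015,0]]
  ],
  "newtons": 40
}}

```text
t: 24.7
ee_pos: [0.6539, 0.0335, 0.2237]
tcp_rot: [[-0.165, 0.986, -0.005], [0.986, 0.165, 0.018], [0.019, -0.002, -1.0]]
wrist_force: [-0.3, -0.1, -2.2]
opening: 0.123
```

>>> {"op": "arm_command", "data": {
  "series": [
    [[0,0,0.0015,0],[0,0,0.0015,0],[0,0,0.001,0]]
  ]
}}

```text
t: 25.0
ee_pos: [0.6539, 0.0337, 0.2196]
tcp_rot: [[-0.165, 0.986, -0.005], [0.986, 0.165, 0.018], [0.019, -0.002, -1.0]]
wrist_force: [-0.5, 1.1, 0.5]
opening: 0.122
```

```bash
python3 st.py
```

```text
25.0 [0.6539 0.0337 0.2196] yaw 99.49 [-0.0052  0.0185 -0.9998] F [-0.5  1.1  0.5] M [0.29 0.19 0.04] 0.122
R2 [ 0.0191 -0.0021 -0.9998]
pitch 0.295 q [ 0.32 16.61 99.2   1.17 64.49 -9.68] dq [ 0.   0.4  0.4  0.2 -0.7  0.1]
```

>>> {"op": "arm_command", "data": {
  "series": [
    [[0.0008,0,0.001,0],[0,0,0.001,0]]
  ]
}}

```text
t: 25.2
ee_pos: [0.6538, 0.0348, 0.2182]
tcp_rot: [[-0.165, 0.986, -0.005], [0.986, 0.165, 0.019], [0.02, -0.002, -1.0]]
wrist_force: [-0.9, 1.3, -0.7]
opening: 0.127
```

```bash
python3 st.py
```

```text
25.2 [0.6538 0.0348 0.2182] yaw 99.5 [-0.0048  0.019  -0.9998] F [-0.9  1.3 -0.7] M [0.3  0.24 0.04] 0.127
R2 [ 0.0195 -0.0016 -0.9998]
pitch 0.273 q [ 0.41 16.66 99.29  1.21 64.32 -9.62] dq [ 0.1  0.4  0.6  0.4 -0.8 -0.1]
```

>>> {"op": "arm_command", "data": {
  "series": [
    [[0,0,0.0015,0],[0,0,0.0015,0],[0,0,0.0015,0]]
  ]
}}

```text
t: 25.5
ee_pos: [0.6534, 0.0352, 0.2132]
tcp_rot: [[-0.165, 0.986, -0.005], [0.986, 0.165, 0.019], [0.02, -0.002, -1.0]]
wrist_force: [-0.6, 0.8, -2.0]
opening: 0.127
```

```bash
python3 st.py
```

```text
25.5 [0.6534 0.0352 0.2132] yaw 99.52 [-0.0054  0.019  -0.9998] F [-0.6  0.8 -2. ] M [0.14 0.12 0.03] 0.127
R2 [ 0.0196 -0.0022 -0.9998]
pitch 0.308 q [ 0.44 16.9  99.55  1.21 63.86 -9.62] dq [ 0.1  0.7  0.8  0.  -1.7  0.2]
```

>>> {"op": "arm_command", "data": {
  "series": [
    [[0,0,0.0015,0],[0,0,0.0015,0],[0,0,0.0015,0],[0,0,0.001,0]]
  ]
}}

```text
t: 25.9
ee_pos: [0.6533, 0.0352, 0.2066]
tcp_rot: [[-0.165, 0.986, -0.006], [0.986, 0.165, 0.019], [0.02, -0.003, -1.0]]
wrist_force: [-0.6, 0.2, -1.4]
opening: 0.125
```

```bash
python3 st.py; python3 snap.py 7
```

```text
25.9 [0.6533 0.0352 0.2066] yaw 99.52 [-0.006   0.0188 -0.9998] F [-0.6  0.2 -1.4] M [0.1  0.12 0.  ] 0.125
R2 [ 0.0195 -0.0028 -0.9998]
pitch 0.339 q [ 0.45 17.24 99.86  1.21 63.24 -9.62] dq [ 0.1  0.6  0.4  0.1 -1.   0.1]
```

View pics/s7c.png

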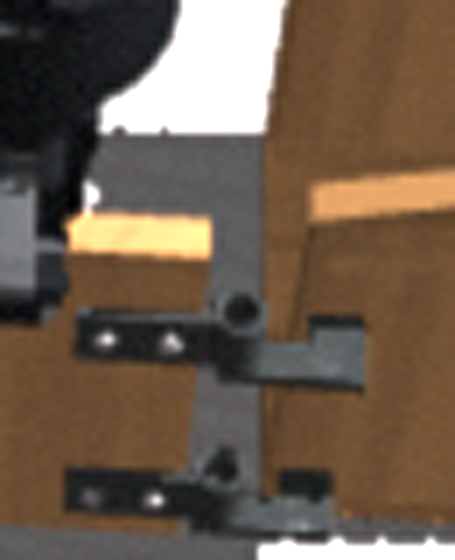

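Both knuckles sit around the pins (bores at (241,310) and (220,465)). I'll go down to the seat.

>>> {"op": "arm_command", "data": {
  "series": [
    [[0,0,0.001,0],[0,0,0.001,0]]
  ]
}}

```text
t: 26.15
ee_pos: [0.6535, 0.0351, 0.2048]
tcp_rot: [[-0.165, 0.986, -0.006], [0.986, 0.165, 0.019], [0.019, -0.002, -1.0]]
wrist_force: [-2.9, -0.4, 3.5]
opening: 0.125
```

```bash
python3 st.py
```

```text
26.15 [0.6535 0.0351 0.2048] yaw 99.52 [-0.0056  0.0187 -0.9998] F [-2.9 -0.4  3.5] M [0.24 0.41 0.14] 0.125
R2 [ 0.0194 -0.0024 -0.9998]
pitch 0.317 q [ 0.44 17.34 99.93  1.2  63.05 -9.63] dq [-0.1  0.2 -0.1  0.1 -0.3 -0.2]
```

```bash
cat > arc.py <<'E'
from h import *
import sys
cx,cy,r,off,end,N=[float(a) for a in sys.argv[1:7]]; N=int(N)
s=telemetry.get_state(); R=s["tcp_rot"]; p=s["ee_pos"][:2].copy(); y0=np.arctan2(R[1,0],R[0,0]); y=y0
print(s["t"].round(2) if hasattr(s["t"],"round") else s["t"],s["ee_pos"].round(4),"yaw",np.degrees(y0).round(2),"F",s["wrist_force"].round(1),"M",s["ft_torque"].round(2))
def T(y): a=y+np.radians(off); return np.array([cx-r*np.cos(a),cy-r*np.sin(a)])
print("arc err now mm",((T(y0)-p)*1e3).round(2))
rows=[]
for i in range(N):
    yn=y0+(np.radians(end)-y0)*(i+1)/N; d=T(yn)-p; c,sn=np.cos(y),np.sin(y)
    row=[float(round(d[0]*c+d[1]*sn,4)),float(round(d[0]*sn-d[1]*c,4)),0,float(round(y-yn,3))]
    rows.append(row); p=p+[row[0]*c+row[1]*sn,row[0]*sn-row[1]*c]; y=yn
print(rows)
E
python3 arc.py .6454 .0975 .0629 -2.2 75 5
```

```text
26.15 [0.6535 0.0351 0.2048] yaw 99.52 F [-2.9 -0.4  3.5] M [0.24 0.41 0.14]
arc err now mm [-0.04 -0.01]
[[0.0004, -0.0054, 0, 0.086], [0.0005, -0.0054, 0, 0.086], [0.0004, -0.0053, 0, 0.086], [0.0004, -0.0054, 0, 0.086], [0.0005, -0.0054, 0, 0.086]]
```

>>> {"op": "arm_command", "data": {
  "series": [
    [[0,0,0,0],[0.0004,-0.0054,0,0.086],[0.0004,-0.0054,0,0.086],[0.0004,-0.0054,0,0.086]]
  ],
  "newtons": 20
}}

```text
t: 26.55
ee_pos: [0.6368, 0.0355, 0.2051]
tcp_rot: [[0.1, 0.995, -0.006], [0.995, -0.1, 0.02], [0.019, -0.008, -1.0]]
wrist_force: [-0.5, 1.1, -0.0]
opening: 0.125
```

```bash
python3 arc.py .6454 .0975 .0629 -2.2 60 5
```

```text
26.55 [0.6368 0.0355 0.2051] yaw 84.25 F [-0.5  1.1 -0. ] M [0.31 0.16 0.06]
arc err now mm [-0.06 -0.28]
[[0.0001, -0.0053, 0, 0.085], [0.0005, -0.0053, 0, 0.085], [0.0004, -0.0053, 0, 0.085], [0.0004, -0.0054, 0, 0.085], [0.0005, -0.0053, 0, 0.085]]
```

Forces are tiny, so I'm continuing the swing.

>>> {"op": "arm_command", "data": {
  "series": [
    [[0.0003,-0.0054,0,0.086],[0.0004,-0.0054,0,0.086],[0.0004,-0.0054,0,0.086],[0.0004,-0.0054,0,0.086],[0.0004,-0.0054,0,0.086]]
  ]
}}

```text
t: 27.05
ee_pos: [0.6106, 0.0458, 0.2054]
tcp_rot: [[0.522, 0.853, -0.005], [0.853, -0.522, 0.021], [0.016, -0.016, -1.0]]
wrist_force: [0.2, 1.8, -1.6]
opening: 0.128
```

```bash
python3 st.py; python3 arc.py .6454 .0975 .0629 -2.2 35 5
```

```text
27.05 [0.6106 0.0458 0.2054] yaw 58.52 [-0.0052  0.0215 -0.9998] F [ 0.2  1.8 -1.6] M [ 0.29 -0.02  0.09] 0.128
R2 [ 0.0156 -0.0156 -0.9998]
pitch 0.274 q [  1.4   13.01 105.35   1.4   61.91  32.21] dq [ 2.8 -4.7  5.9  0.3 -1.5 53.8]
27.05 [0.6106 0.0458 0.2054] yaw 58.52 F [ 0.2  1.8 -1.6] M [ 0.29 -0.02  0.09]
arc err now mm [-0.1  -0.61]
[[-0.0002, -0.0049, 0, 0.082], [0.0004, -0.0052, 0, 0.082], [0.0005, -0.0051, 0, 0.082], [0.0004, -0.0052, 0, 0.082], [0.0004, -0.0051, 0, 0.082]]
```

>>> {"op": "arm_command", "data": {
  "series": [
    [[0.0002,-0.0052,0,0.084],[0.0004,-0.0054,0,0.086],[0.0004,-0.0054,0,0.086],[0.0004,-0.0054,0,0.086],[0.0004,-0.0054,0,0.086]]
  ]
}}

```text
t: 27.55
ee_pos: [0.5915, 0.0662, 0.2058]
tcp_rot: [[0.839, 0.544, -0.003], [0.544, -0.839, 0.023], [0.01, -0.021, -1.0]]
wrist_force: [0.1, 1.6, -1.2]
opening: 0.123
```

```bash
python3 st.py; python3 arc.py .6454 .0975 .0629 -2.2 12 4; python3 snap.py 8
```

```text
27.55 [0.5915 0.0662 0.2058] yaw 32.94 [-0.0027  0.023  -0.9997] F [ 0.1  1.6 -1.2] M [0.22 0.06 0.07] 0.123
R2 [ 0.0102 -0.0207 -0.9997]
pitch 0.085 q [  3.38  11.14 107.59   1.51  61.36  59.71] dq [ 4.7 -2.8  3.4  0.2 -0.9 55.3]
27.55 [0.5915 0.0662 0.2058] yaw 32.94 F [ 0.1  1.6 -1.2] M [0.22 0.06 0.07]
arc err now mm [-0.17 -0.87]
[[-0.0001, -0.0051, 0, 0.091], [0.0005, -0.0057, 0, 0.091], [0.0004, -0.0057, 0, 0.091], [0.0005, -0.0058, 0, 0.091]]
```

View pics/s8c.png

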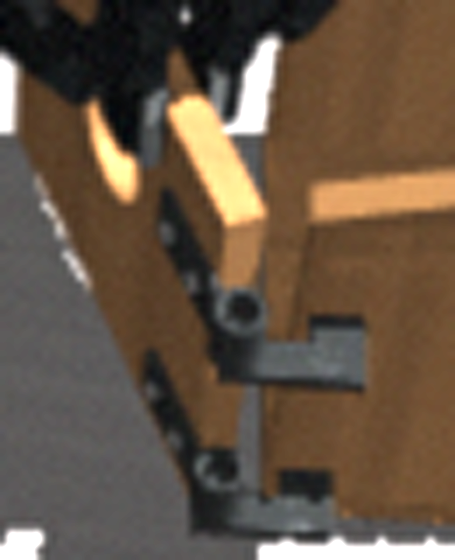

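>>> {"op": "arm_command", "data": {
  "series": [
    [[0.0001,-0.0052,0,0.086],[0.0004,-0.0054,0,0.086],[0.0004,-0.0054,0,0.086],[0.0004,-0.0045,0,0.07]]
  ]
}}

```text
t: 28.0
ee_pos: [0.5843, 0.0861, 0.2064]
tcp_rot: [[0.972, 0.236, 0.0], [0.236, -0.972, 0.023], [0.006, -0.023, -1.0]]
wrist_force: [-0.2, 0.4, -2.1]
opening: 0.129
```

```bash
python3 st.py; python3 arc.py .6454 .0975 .0629 -2.2 7 5
```

```text
28.0 [0.5843 0.0861 0.2064] yaw 13.64 [ 3.000e-04  2.340e-02 -9.997e-01] F [-0.2  0.4 -2.1] M [-0.02 -0.06  0.02] 0.129
R2 [ 0.0058 -0.0227 -0.9997]
pitch -0.132 q [  5.34  10.53 108.25   1.53  61.09  80.96] dq [ 4.3 -0.3  0.3 -0.3 -0.5 44.9]
28.0 [0.5843 0.0861 0.2064] yaw 13.64 F [-0.2  0.4 -2.1] M [-0.02 -0.06  0.02]
arc err now mm [-0.6  -1.05]
[[-0.0008, -0.0006, 0, 0.023], [0.0001, -0.0014, 0, 0.023], [0.0001, -0.0015, 0, 0.023], [0.0001, -0.0014, 0, 0.023], [0.0, -0.0015, 0, 0.023]]
```

>>> {"op": "arm_command", "data": {
  "series": [
    [[0,-0.0012,0,0.025],[0,-0.0016,0,0.025],[0,-0.0016,0,0.025],[0,-0.0016,0,0.02]]
  ]
}}

```text
t: 28.4
ee_pos: [0.5838, 0.0918, 0.2066]
tcp_rot: [[0.99, 0.142, 0.002], [0.142, -0.99, 0.023], [0.005, -0.022, -1.0]]
wrist_force: [0.2, 0.0, -2.2]
opening: 0.127
```

```bash
python3 st.py
```

```text
28.4 [0.5838 0.0918 0.2066] yaw 8.14 [ 0.0019  0.0228 -0.9997] F [ 0.2  0.  -2.2] M [-0.01 -0.08 -0.02] 0.127
R2 [ 0.0051 -0.0223 -0.9997]
pitch -0.235 q [  5.93  10.5  108.26   1.47  61.01  87.07] dq [ 1.5  0.1 -0.  -0.1 -0.1 12.7]
```

>>> {"op": "arm_command", "data": {
  "series": [
    [[0,-0.0013,0,0.02],[0,-0.0013,0,0.02],[0,-0.0013,0,0.02]]
  ]
}}

```text
t: 28.7
ee_pos: [0.5835, 0.0941, 0.2066]
tcp_rot: [[0.997, 0.083, 0.002], [0.083, -0.996, 0.018], [0.004, -0.017, -1.0]]
wrist_force: [0.1, -4.7, -1.1]
opening: 0.124
```

```bash
python3 st.py; python3 - <<'E'
from h import *
for n,b in(("scene",(300,210,420,350)),("top",(170,150,290,250))):
    p,d=imaging.camera(n); cv2.imwrite(f"pics/{n}9.png",p[...,::-1])
    cv2.imwrite(f"pics/{n}9c.png",cv2.convertScaleAbs(cv2.resize(p[b[1]:b[3],b[0]:b[2]][...,::-1],None,fx=4,fy=4,interpolation=cv2.INTER_CUBIC),alpha=1.6))
E
```

```text
28.7 [0.5835 0.0941 0.2066] yaw 4.74 [ 0.0025  0.0177 -0.9998] F [ 0.1 -4.7 -1.1] M [-1.42 -0.19  1.28] 0.124
R2 [ 0.0039 -0.0175 -0.9998]
pitch -0.248 q [  6.29  10.51 108.24   1.14  61.    91.  ] dq [ 1.1  0.1 -0.1 -2.1  0.1 12.6]
```

View pics/scene9c.png

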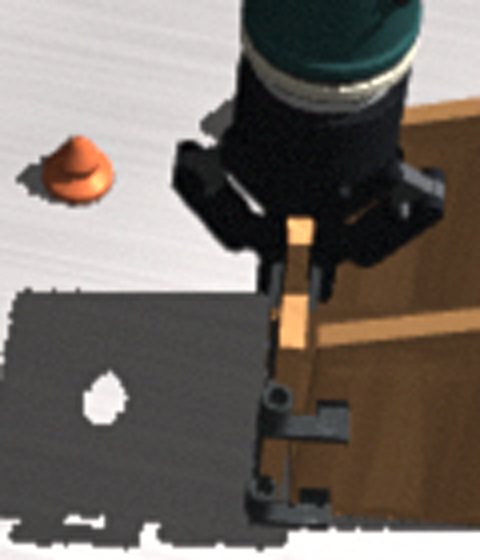

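View pics/top9c.png

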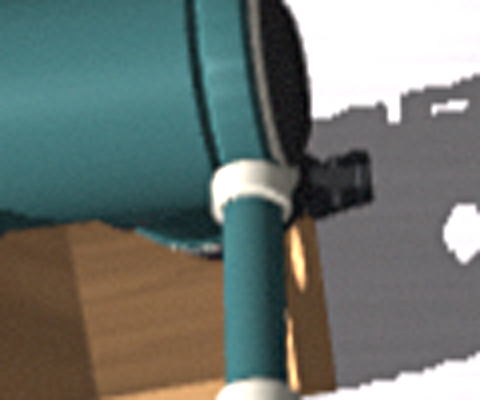

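>>> {"op": "arm_command", "data": {
  "series": [
    [[0,0,0,0],[0,0,0,0],[0,0,0,0],[0,0,0,0]]
  ],
  "hand": -0.3
}}

```text
t: 29.2
ee_pos: [0.5842, 0.0961, 0.2079]
tcp_rot: [[0.997, 0.077, 0.004], [0.077, -0.997, 0.024], [0.006, -0.024, -1.0]]
wrist_force: [-0.2, 1.1, 1.0]
opening: 0.35
```

```bash
python3 st.py
```

```text
29.2 [0.5842 0.0961 0.2079] yaw 4.41 [ 0.0041  0.0243 -0.9997] F [-0.2  1.1  1. ] M [-0.01 -0.01  0.  ] 0.35
R2 [ 0.006  -0.0239 -0.9997]
pitch -0.377 q [  6.3   10.46 108.15   1.55  61.01  91.14] dq [ 0.2 -0.  -0.3  0.6 -0.1  0.2]
```

```bash
python3 snap.py 10; python3 st.py | head -1
```

```text
29.25 [0.5842 0.0961 0.2079] yaw 4.42 [ 0.0042  0.0242 -0.9997] F [ 0.2 -0.3  0.1] M [-0.03  0.03  0.02] 0.355
```

View pics/s10c.png

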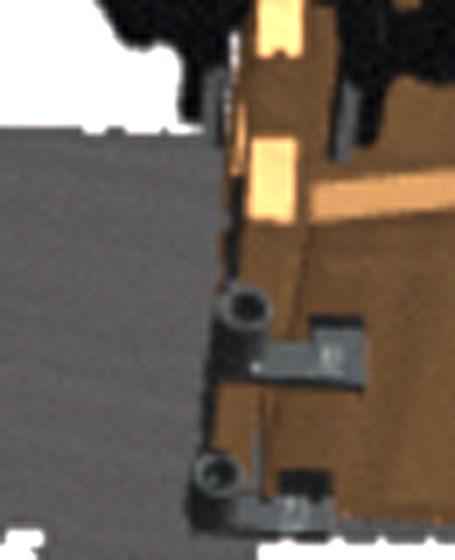

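>>> {"op": "arm_command", "data": {
  "series": [
    [[0,0,-0.01,0],[0,0,-0.02,0],[0,0,-0.03,0],[0,0,-0.03,0],[0,0,-0.03,0],[0,0,0,0]]
  ]
}}

```text
t: 29.85
ee_pos: [0.5832, 0.0937, 0.3347]
tcp_rot: [[0.997, 0.076, 0.003], [0.076, -0.997, 0.026], [0.005, -0.026, -1.0]]
wrist_force: [0.6, -0.2, 0.9]
opening: 0.35
```

>>> {"op": "arm_command", "data": {
  "series": [
    [[-0.03,0.03,-0.02,0],[-0.03,0.04,-0.02,0],[-0.03,0.04,0,0],[-0.02,0.04,0,0],[-0.01,0.04,0,0],[0,0.04,0,0],[0,0.03,0,0],[0,0.02,0,0],[0,0,0,0]]
  ]
}}

```text
t: 30.75
ee_pos: [0.4813, -0.2025, 0.3686]
tcp_rot: [[0.997, 0.078, 0.008], [0.078, -0.997, 0.026], [0.01, -0.025, -1.0]]
wrist_force: [0.5, -0.8, 0.7]
opening: 0.347
```

```bash
python3 st.py;  python3 - <<'E'
from h import *
C={}
for n,b in(("scene",(340,210,480,350)),("top",(140,150,270,270))):
    p,d=imaging.camera(n); cv2.imwrite(f"pics/{n}11.png",p[...,::-1]); np.savez(f"pics/{n}11.npz",p=p,d=d)
    C[n]=cv2.convertScaleAbs(cv2.resize(p[b[1]:b[3],b[0]:b[2]][...,::-1],(400,400*(b[3]-b[1])//(b[2]-b[0])),interpolation=cv2.INTER_CUBIC),alpha=1.6)[:369]
cv2.imwrite("pics/e11.png",np.hstack([C["scene"],C["top"]]))
E
```

```text
30.75 [ 0.4813 -0.2025  0.3686] yaw 4.48 [ 0.0081  0.0261 -0.9996] F [ 0.5 -0.8  0.7] M [ 0.04 -0.01 -0.02] 0.347
R2 [ 0.0101 -0.0254 -0.9996]
pitch 0.252 q [-26.37  -3.49 105.5    1.58  78.24  58.81] dq [ 0.1 -0.7  0.8  1.5  0.9  0.6]
```

View pics/e11.png

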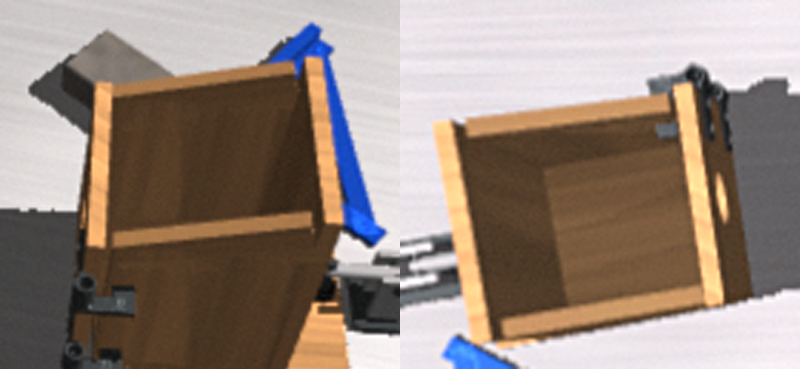

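```bash
python3 - <<'E'
from fit import *
Ps=[cloud(n,np.load(f"pics/{n}11.npz")["d"]).reshape(-1,3) for n in("top","scene")]
h=np.array([.5568,.1024,np.radians(9.03)])
for P in Ps+[np.concatenate(Ps)]:
    L=loc(h,P)
    # outer face
    F=(abs(L[:,0])<.07)&(L[:,1]<-.005)&(L[:,1]>-.03)&(P[:,2]>.06)&(P[:,2]<.15)
    T=(abs(L[:,0])<.06)&(L[:,1]<.0)&(L[:,1]>-.02)&(P[:,2]>.152)&(P[:,2]<.175)
    print("outer n",F.sum(), np.polyfit(L[F][:,0],L[F][:,1],1).round(4) if F.sum()>50 else None,"top n",T.sum(),np.median(P[T][:,2]).round(4))
    r,e,k=fit(P[(abs(L[:,0])<.1)&(L[:,1]<-.000)&(L[:,1]>-.03)&(P[:,2]>.135)&(P[:,2]<.175)],DB,np.array([h[0]-.002+.0014,h[1]-.008,np.radians(8)])); print("door yaw",np.degrees(r[2]).round(2),r[:2].round(4),e)
E
python3 - <<'E'
import cv2,numpy as np
im=cv2.imread("pics/scene11.png")[290:345,355:395]; a=cv2.resize(im,None,fx=10,fy=10,interpolation=cv2.INTER_CUBIC)
im=cv2.imread("pics/top11.png")[165:265,220:262]; b=cv2.resize(im,None,fx=5.5,fy=5.5,interpolation=cv2.INTER_CUBIC)
cv2.imwrite("pics/f11.png",cv2.convertScaleAbs(np.hstack([a[:550],b[:550]]),alpha=1.8))
E
```

```text
outer n 392 [-0.0452 -0.0165] top n 373 0.1598
door yaw 7.07 [0.5633 0.0928] 0.0030705757435935377
outer n 115 [-0.0548 -0.0161] top n 287 0.1603
door yaw 6.78 [0.5594 0.0931] 0.003004610463598611
outer n 507 [-0.0476 -0.0164] top n 660 0.1601
door yaw 6.98 [0.5598 0.0925] 0.003043313890950969
```

View pics/f11.png

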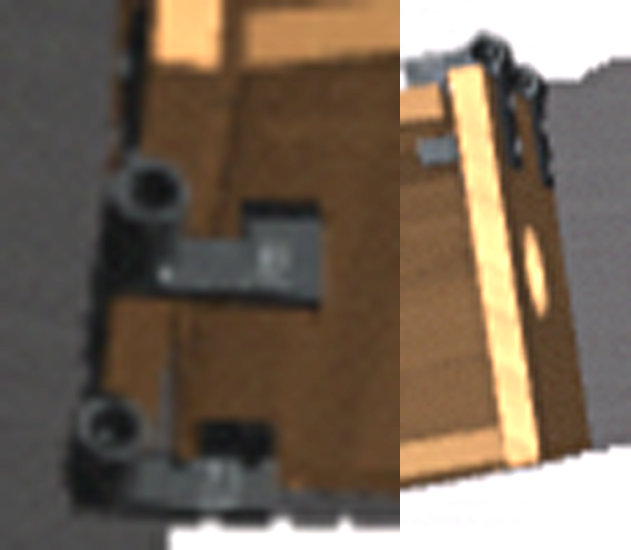

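```bash
python3 -c "
import cv2,numpy as np
a=cv2.imread('pics/top0.png');b=cv2.imread('pics/top11.png');cv2.imwrite('pics/cmp.png',cv2.resize(np.hstack([a,b]),(800,300)))
from rig import bot; print(bot.job_done())"
```

```text
the job is handed in; nothing more can be done
None
```

View pics/cmp.png

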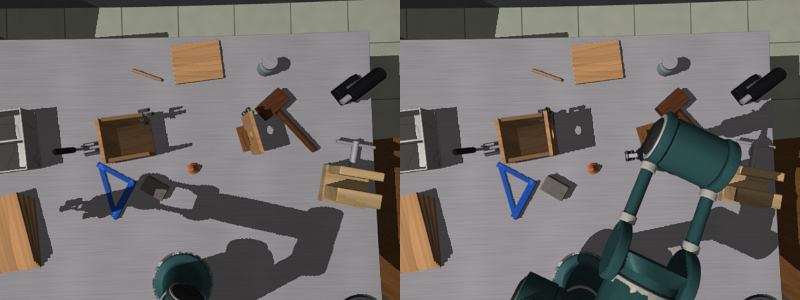

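The door is hung on both pins and shut, and I handed the job in at about 31 s with the arm clear of everything. The hand-in gives no verdict, so what follows rests on my own checks.

- **Hanging:** I took the door from the stand and held it about 90° open. I lowered it in small steps onto the pins, which I had found roughly 5 mm off nominal in x and 2 mm in y. Both knuckles went on together, and the measured wrist force stayed within a few newtons up to about 5 N at the seat.
- **Shutting:** I swung the door on a 20 N grip until the free edge met the side wall at about 5 N, then let go and backed away.
- **Final pictures:** Both barrels sit down on their irons. The free edge is within about 1 mm of the wall front, and the door is 2 to 3° from parallel (limit 4°). The mallet, square, cap and block look unmoved in the last top view, though the arm partly hid the mallet.

**Checks that disagreed:**
- **Tool tilt:** The tool picked up about a 1° tilt that I could only partly trim. I set the door's lower edge lightly on bare bench (about 17 N) to square it in the grip. Later pictures showed about 1° of lean still there, within the hinge clearance.
- **Door height:** The door's top edge measured 160 mm by depth against the expected 162 mm, which I put down to depth error.
- **Lift in the swing:** The tool crept up about 2 mm while swinging the door shut; the door settled when released.

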